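# Stow the grinding wheels on their carrier under the bench riser

### The arm

A 6-joint arm with a two-finger parallel gripper is mounted at the origin on a cart in front of the work surface, level with it; the furniture and walls round the work are solid. World frame = base frame: x ahead of the robot, y to its left, z up, the work surface at z = 0. Lengths are in m, angles in rad, forces in N, time in s.
With the tool pointing down it reaches from about 0.225 to 0.725 m from the base axis. Payload 3.1 kg.
Tool frame: the origin (TCP) lies between the finger pads; the fingertips stand ahead of it and the grasp point (between the pads) lies 11 mm behind it (r.tip_reach is the z of the fingertips in the tool frame, in m); z points along the fingers, y is the line along which they close (so a half turn about z gives the same grasp; the last joint's range is limited). The gripper opens to 85 mm and grips with 20 to 120 N. Pads are 22 mm wide; open, the fingers measure 114 mm over their backs; the gripper's body (76 mm by 85 mm) begins 54 mm behind the grasp point. The pads swing forward as they close: fully open they stand 13 mm farther back than shut.
Start: joints at [1.111, 0.048, 0.099, 1.622, 0, 1.443], TCP at [0.171, 0.496, 0.212] pointing down, gripper open.
Joint ranges: [-2.91, 2.91], [-0.99, 1.94], [-1.21, 1.42], [-2.12, 2.29], [-1.49, 1.47], [-3.14, 3.14]. Speed limits (rad/s): [2.79, 2.79, 3.14, 3.14, 3.14, 3.14].

### API

Orientations are given as [roll, pitch, yaw] about the fixed x, y, z axes, in that order (R = Rz(yaw) Ry(pitch) Rx(roll)).
In Python, from rig import r, optics gives the robot as it stands. The module is installed in compiled form; this text tells all that it offers.
- The arm moves only by the tool step_arm, never from a script. Its argument "targets" is a list of rows, each an object with "hand": the opening in per cent of the stroke, from 0 (shut) to 100 (fully open); "linear": the shift along the world's x, y, z in m, a list of three; "roll": the turn about the world's z in degrees. In form: [{"hand": hand, "linear": [dx, dy, dz], "roll": roll}, ...]. A call has 1 to 10 rows; each row shifts and turns the commanded pose from where the row before left it; what a row does not reach is not made up. A row lasts 1/10 s, in which the tool goes at most 50 mm and 8.59 degrees, less where a joint would pass 70% of its speed; a pose out of reach is approached as far as the arm can. A call with a gripper value outside its range is refused whole. The fingers move at their own pace and stop on an object; the grip force is fixed at half the most. Time passes only in rows, so rows that do not move let the fingers close. It gives the time, the measured TCP pose, the force, the opening and the grip force at its end, in the units of the state.
- r.get_obs(): the state, without advancing time (a new reading comes with each control period).
- optics.snapshot(name): name is "scene" or "top" or "wrist"; returns the picture (400x640x3 uint8, blue, green, red); there is no depth.
- optics.calibration(name): a dict with "fovy" (degrees; the focal length in pixels is half the picture's height over the tangent of half this angle, whatever the lens; pixels are square), "cx", "cy" (the principal point, pixels), "k1" (the pictures are not rectified: a ray, as slopes to the right and down, at radius r is drawn at 1 + k1 r^2 times it, then the intrinsics apply), "xyz" and "attitude" of the camera in the world; the wrist camera has in their place "mount" (4x4, takes a point from camera to tool coordinates, whose origin is the TCP and whose axes are the flange's). Camera axes: x right, y down, z forward; pixel columns grow to the right and rows downward; lengths in m; the calibration is good to about 2 mm. A picture is of the moment at which its call begins: read the wrist's pose just before it. calibration takes no time and is no camera call.
- r.job_done(): hands the job in; it is judged then, once.
The state is a dict: "time": time; "joint_pos": joint angles; "joint_velocities": joint speeds; "joint_efforts": joint torques, N m; "tcp_pos": TCP position; "tcp_rot": TCP orientation; "contact_force": force on the tool from outside, world axes, zero at the start; "torque": the same for the moment, N m; "opening": finger opening in m; "gripper_force": force on a finger pad.
Only numpy, scipy, OpenCV 4.12 (cv2) and the standard library are available. Lean on these libraries where they do the work, as an engineer would, in place of code of your own. Each camera call takes 0.05 s, during which the arm holds its last target. There are 200 camera calls.

### The job

Draw the wheel carrier out from under the bench riser, take the brass collar off its post, and thread all the grinding wheels that lie on the table fully down the post, the largest at the bottom and each next one smaller so that the stack stands steady. Put the collar back on top of them to keep them down, then slide the loaded carrier back under the riser, straight and fully home against the back stop, without anything knocking against the riser's board. Leave the other things on the table where they are.

Things in the scene. Friction and masses are not known exactly. Their poses are not given: they have to be found in the camera images.
- riser: fixed plywood bench riser (low shelf on two side panels), 172 mm deep. Origin on the table in the middle of the mouth of its bay, under the board's front edge; x points into the bay, z up. The bay is 165 mm wide (y = -82 to +82 mm), 80 mm high, and ends at a back stop at x = 160 mm. A tub and a tuner stand on its board
- riser_board: the riser's board, fixed to it, 215 mm wide, 14 mm thick; its underside is 80 mm and its top 94 mm above the table; the things on it stand 50 mm or more behind its front edge
- carrier: loose wooden wheel carrier, a 240 x 125 x 10 mm board, 0.45 kg, that slides flat on the table; starts in the bay, up to 40 mm short of home. Origin under its middle; x points to its rear end, which goes in first and lies at x = 120 mm. Fully home, its origin is at x = 40 mm in the riser's frame
- post_foot (a point): foot of the carrier's upright steel post, on the axis, on the upper face of the carrier board (at x = 50 mm, y = 0, z = 10 mm of the carrier). Post: 12 mm diameter, 56 mm tall, tapered over its last 5 mm
- post_top (a point): top of the same post, 66 mm above the carrier's underside
- handle (a point): middle of the aluminium bow handle at the carrier's front end (x = -105 mm, y = 0, z = 32 mm of the carrier): two legs and a bar, 52 mm wide along the carrier's y, 16 mm along x, from 10 to 50 mm above the table. Grip it across the 52 mm
- collar: loose brass keeper collar, 34 mm outer diameter, 18 mm high, 16 mm bore right through, 100 g; at the start it sits on the post, resting on the carrier board. Origin in the middle of its underside (as it started), z along its axis
- collar_mid (a point): centre of the collar, half way up its bore
- wheel_66: loose grey grinding wheel, a flat ring 66 mm in outer diameter, 11 mm thick, 16 mm bore, 90 g; lies flat on the table to the right of the carrier; alike on both faces; absent in some starts. Origin in the middle of its underside (as it started), z along its axis
- wheel_66_mid (a point): centre of the 66 mm wheel, half way through its bore
- wheel_58: loose grey grinding wheel, a flat ring 58 mm in outer diameter, 11 mm thick, 16 mm bore, 70 g; lies flat on the table to the right of the carrier; alike on both faces; absent in some starts. Origin in the middle of its underside (as it started), z along its axis
- wheel_58_mid (a point): centre of the 58 mm wheel, half way through its bore
- wheel_50: loose grey grinding wheel, a flat ring 50 mm in outer diameter, 11 mm thick, 16 mm bore, 52 g; lies flat on the table to the right of the carrier; alike on both faces; absent in some starts. Origin in the middle of its underside (as it started), z along its axis
- wheel_50_mid (a point): centre of the 50 mm wheel, half way through its bore
- wheel_42: loose grey grinding wheel, a flat ring 42 mm in outer diameter, 11 mm thick, 16 mm bore, 36 g; lies flat on the table to the right of the carrier; alike on both faces; absent in some starts. Origin in the middle of its underside (as it started), z along its axis
- wheel_42_mid (a point): centre of the 42 mm wheel, half way through its bore
- wax_tin: round green-lidded tin, 58 mm across, 22 mm high, among the wheels (a fixed bench vice, 70 mm high, stands nearer the robot, at x = 0.28 to 0.44, y = -0.10 to 0.01); loose bystander, origin in the middle of its underside
- eraser: white eraser in a paper sleeve, 22 x 52 x 12 mm, on the 6 mm thick mat on the left; loose bystander, origin in the middle of its underside
- clay_whistle: small clay whistle, 34 x 80 x 29 mm, on the 6 mm thick mat on the left; loose bystander, origin in the middle of its underside
Not all that is in view belongs to the job. Leave any pink or turquoise look-alike of the wheel_50 alone.

How it is judged:
By the outcome, as a careful person would: the job done as asked, in the order asked, and still so for the second after the job is handed in, with the robot touching nothing.
Of wheel_66, wheel_58, wheel_50, wheel_42 only 2 to 4 are there at a start; the rules pass over those that are not, and their reading is None.
At some moment in a run one of wheel_66, wheel_58, wheel_50, wheel_42, collar may be knocked a few centimetres aside while the robot is not near it.
Once in a run the grip may slacken for a moment while it holds something.
It also fails if it takes over 210 s, if anything falls off the work surface, if the arm or the gripper's body presses on something with over 40 N, if the wrist force passes 120 N, or if a joint passes its speed limit or range.

## Working session

There is one attempt and no reset: what is moved stays moved. The work goes in short steps, Python scripts to look and compute and a tool call to move; the robot and the scene stay as the last step left them, time stands still between calls to the robot, and variables do not carry over. Pictures are saved under pics/ and viewed, at most 14 in all, crops included, and the job is handed in when it is done.

Besides the shell and the picture viewer there is one more tool, called after "Emit:" as a command line: name --argument value ..., lists and objects as JSON in quotes. step_arm: Moves the arm, as the interface text tells. Its arguments: {"type":"object","properties":{"targets":{"type":"array"}},"required":["targets"]}

```bash
mkdir -p pics; cat > h.py <<'E'
import numpy as np, cv2
from scipy.spatial.transform import Rotation as R
from rig import r, optics
def cam(name, obs=None):
    c=optics.calibration(name)
    f=200/np.tan(np.radians(c["fovy"])/2)
    if "mount" in c:
        o=obs or r.get_obs(); T=np.eye(4); T[:3,:3]=R.from_euler('xyz',o["tcp_rot"]).as_matrix(); T[:3,3]=o["tcp_pos"]
        M=T@np.array(c["mount"]); return c,f,M[:3,:3],M[:3,3]
    return c,f,R.from_euler('xyz',c["attitude"]).as_matrix(),np.array(c["xyz"])
def ray(C,uv):
    c,f,Rm,t=C; d=(np.array(uv,float)-[c["cx"],c["cy"]])/f; p=d.copy()
    for _ in range(20): p=d/(1+c["k1"]*(p@p))
    return t,Rm@np.array([p[0],p[1],1])
def onz(C,uv,z):
    t,d=ray(C,uv); return t+d*(z-t[2])/d[2]
def proj(C,P):
    c,f,Rm,t=C; q=Rm.T@(np.array(P)-t); p=q[:2]/q[2]; p=p*(1+c["k1"]*(p@p)); return p*f+[c["cx"],c["cy"]]
def snap(name,file=None):
    o=r.get_obs(); im=optics.snapshot(name); C=cam(name,o)
    if file: cv2.imwrite("pics/"+file,im)
    return im,C
E
python3 - <<'E'
from h import *
for n in("top","scene","wrist"):
    im,C=snap(n,n+"0.png"); print(n,C[0].get("k1"),C[3],C[1])
o=r.get_obs(); print({k:np.round(v,3) for k,v in o.items()}, r.tip_reach)
E
```

```text
top -0.0018538173745494895 [0.41017709 0.04667312 1.34022803] 408.1147836577067
scene 0.025099453541434166 [ 1.28163874 -0.20437644  1.16784461] 464.6819333777576
wrist -0.060264746222671826 [0.09767305 0.52119106 0.3720882 ] 338.7464408143126
{'time': np.float64(0.15), 'joint_pos': array([1.111, 0.049, 0.098, 1.622, 0.   , 1.443]), 'joint_velocities': array([ 0.   , -0.003,  0.004,  0.   , -0.001, -0.   ]), 'joint_efforts': array([ 2.0000e-03, -3.3926e+01,  3.2042e+01,  1.5000e-02, -0.0000e+00,
        0.0000e+00]), 'tcp_pos': array([0.171, 0.496, 0.211]), 'tcp_rot': array([-3.14, -0.  ,  2.81]), 'contact_force': array([ 0.472,  0.305, -0.516]), 'torque': array([ 0.059, -0.06 , -0.025]), 'gripper_force': np.float64(0.0), 'opening': np.float64(0.085)} 0.008
```

View pics/top0.png

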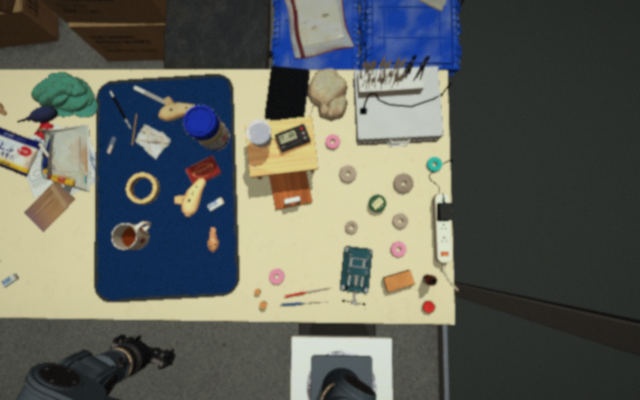

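View pics/scene0.png

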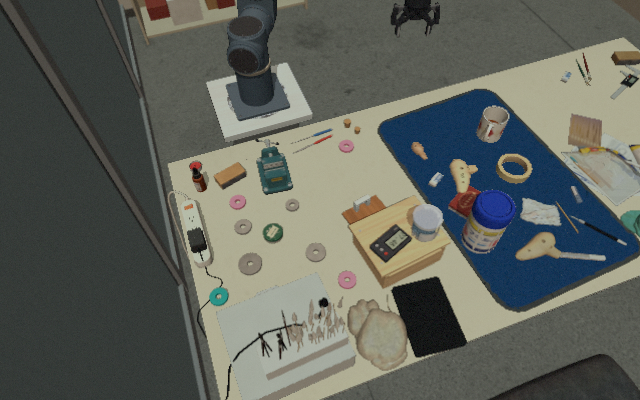

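The top view shows all four grey wheels, near (348,174), (403,184), (400,221) and (351,228). The tin is at (377,203), the riser at (283,150), and the carrier handle at (291,200). The look-alikes are pink and turquoise. Next I'll measure these.

```bash
python3 - <<'E'
from h import *
im,C=snap("top")
hsv=cv2.cvtColor(im,cv2.COLOR_BGR2HSV)
print(hsv[176-10,348],hsv[184-8,403],hsv[280,400-80])
bg=np.median(im[240:260,300:330].reshape(-1,3),0); print(bg)
d=np.abs(im.astype(float)-bg).max(2)
m=((d>45)*255).astype(np.uint8)
n,l,s,c=cv2.connectedComponentsWithStats(m)
for i in range(1,n):
    x,y,w,h,a=s[i]
    if 240<x<440 and 120<y<300 and a>40:
        ctr=(x+w/2-.5,y+h/2-.5); print((x,y,w,h,a),np.round(onz(C,ctr,.011),3),np.round(w*(1.34-.011)/408,3),im[l==i].mean(0).round())
cv2.imwrite("pics/crop0.png",cv2.resize(im[110:270,235:435],None,fx=4,fy=4,interpolation=cv2.INTER_CUBIC)[:600])
E
```

```text
[ 18  61 181] [ 17  63 154] [ 26  56 220]
[170. 213. 219.]
(np.int32(325), np.int32(135), np.int32(15), np.int32(16), np.int32(178)) [0.78  0.034 0.011] 0.049 [145. 142. 199.]
(np.int32(426), np.int32(157), np.int32(18), np.int32(24), np.int32(231)) [ 0.694 -0.304  0.011] 0.059 [142. 168.  93.]
(np.int32(339), np.int32(166), np.int32(17), np.int32(18), np.int32(223)) [ 0.672 -0.016  0.011] 0.055 [125. 151. 165.]
(np.int32(393), np.int32(174), np.int32(20), np.int32(21), np.int32(325)) [ 0.641 -0.198  0.011] 0.065 [112. 136. 149.]
(np.int32(367), np.int32(194), np.int32(20), np.int32(22), np.int32(273)) [ 0.572 -0.113  0.011] 0.065 [ 93. 127. 114.]
(np.int32(392), np.int32(214), np.int32(16), np.int32(16), np.int32(178)) [ 0.517 -0.187  0.011] 0.052 [126. 151. 165.]
(np.int32(345), np.int32(222), np.int32(12), np.int32(13), np.int32(118)) [ 0.495 -0.028  0.011] 0.039 [122. 149. 162.]
(np.int32(390), np.int32(242), np.int32(16), np.int32(16), np.int32(192)) [ 0.427 -0.179  0.011] 0.052 [152. 147. 204.]
(np.int32(340), np.int32(245), np.int32(33), np.int32(60), np.int32(1419)) [ 0.346 -0.046  0.011] 0.107 [94. 99. 78.]
(np.int32(269), np.int32(269), np.int32(15), np.int32(16), np.int32(182)) [0.336 0.211 0.011] 0.049 [154. 147. 208.]
(np.int32(381), np.int32(270), np.int32(34), np.int32(26), np.int32(594)) [ 0.322 -0.178  0.011] 0.111 [ 83. 133. 178.]
(np.int32(418), np.int32(274), np.int32(20), np.int32(24), np.int32(270)) [ 0.314 -0.273  0.011] 0.065 [ 77. 100. 112.]
(np.int32(254), np.int32(289), np.int32(7), np.int32(8), np.int32(44)) [0.285 0.271 0.011] 0.023 [ 98. 147. 183.]
(np.int32(284), np.int32(290), np.int32(37), np.int32(9), np.int32(107)) [0.282 0.127 0.011] 0.121 [103. 131. 182.]
```

View pics/crop0.png

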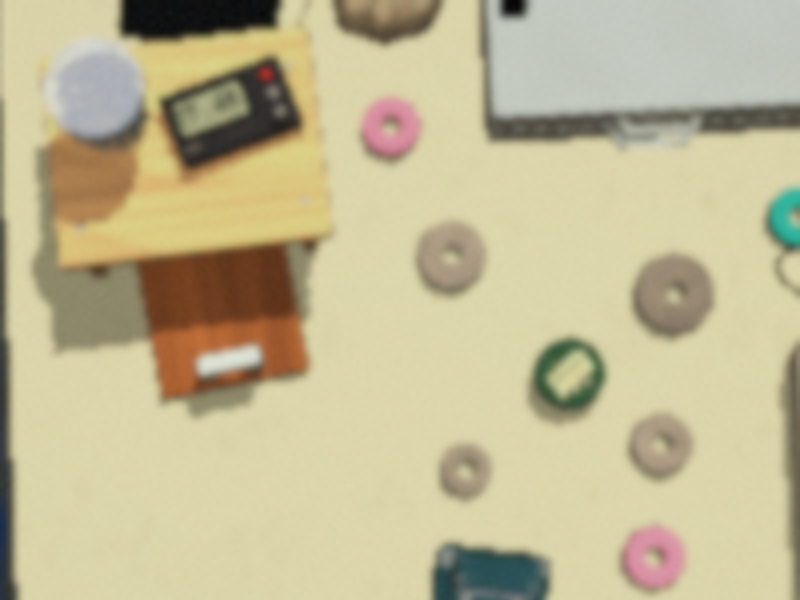

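```bash
python3 - <<'E'
from h import *
C=cam("top")
q=lambda x,y,z: np.round(onz(C,(x/4+235-.375,y/4+110-.375),z),3)
print("riser front",q(60,268,.094),q(330,235,.094))
print("carrier front",q(162,399,.01),q(307,370,.01),"edges L",q(138,262,.01),"R",q(290,247,.01))
print("handle ends",q(197,370,.05),q(262,352,.05))
print(np.round(optics.calibration("wrist")["mount"],3), optics.calibration("wrist")["cx"],optics.calibration("wrist")["cy"])
E
```

```text
riser front [0.646 0.291 0.094] [0.674 0.081 0.094]
carrier front [0.554 0.22  0.01 ] [0.579 0.101 0.01 ] edges L [0.668 0.242 0.01 ] R [0.681 0.116 0.01 ]
handle ends [0.573 0.187 0.05 ] [0.588 0.135 0.05 ]
[[-0.    -0.953 -0.302  0.077]
 [ 1.    -0.     0.001 -0.   ]
 [-0.001 -0.302  0.953 -0.162]
 [ 0.     0.     0.     1.   ]] 318.02347639199985 193.57672212161918
```

Emit:
step_arm --targets '[{"hand": 100, "linear": [0.036, -0.032, 0.005], "roll": 3}, {"hand": 100, "linear": [0.036, -0.032, 0.005], "roll": 3}, {"hand": 100, "linear": [0.036, -0.032, 0.005], "roll": 3}, {"hand": 100, "linear": [0.036, -0.032, 0.005], "roll": 3}, {"hand": 100, "linear": [0.036, -0.032, 0.005], "roll": 3}, {"hand": 100, "linear": [0.036, -0.032, 0.005], "roll": 3}, {"hand": 100, "linear": [0.036, -0.032, 0], "roll": 3}, {"hand": 100, "linear": [0.036, -0.032, 0], "roll": 3}, {"hand": 100, "linear": [0.036, -0.032, 0], "roll": 3}, {"hand": 100, "linear": [0.036, -0.032, 0], "roll": 2}]'

```text
time: 1.2
tcp_pos: [0.5322, 0.1747, 0.2414]
tcp_rot: [3.141, -0.0, -2.966]
contact_force: [0.0, 1.1, -0.6]
opening: 0.0852
gripper_force: 0.0
```

```bash
python3 - <<'E'
from h import *
im,C=snap("wrist","w1.png"); o=r.get_obs(); print(np.round(o["tcp_pos"],4),np.round(o["tcp_rot"],3),o["time"])
E
```

```text
[0.5377 0.169  0.2396] [-3.136e+00  2.000e-03 -2.971e+00] 1.25
```

View pics/w1.png

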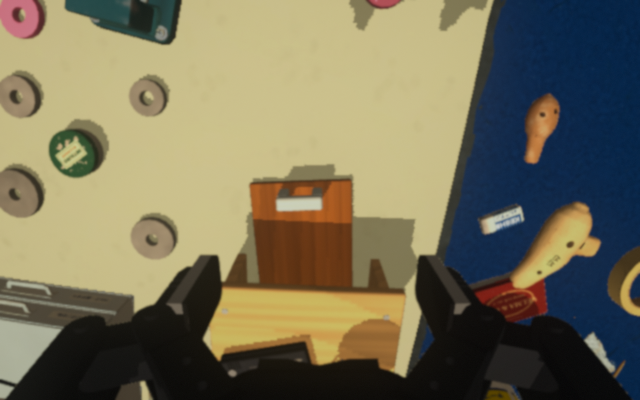

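The wrist view shows the carrier front edge from (250,182) to (352,177). The pale handle bar is at about (276-322, 197-210), and the riser board's front edge runs from (213,287) to (405,293).

```bash
python3 - <<'E'
from h import *
im,C=snap("wrist","w2.png"); o=r.get_obs(); print(np.round(o["tcp_pos"],4),np.round(o["tcp_rot"],3),o["time"])
m=(im.min(2)>150)&(cv2.cvtColor(im,cv2.COLOR_BGR2HSV)[...,1]<50); m[:150]=0;m[260:]=0;m[:,:230]=0;m[:,370:]=0
n,l,s,c=cv2.connectedComponentsWithStats(m.astype(np.uint8)); i=1+np.argmax(s[1:,4]); print(s[i])
rect=cv2.minAreaRect(np.argwhere(l==i)[:,::-1].astype(np.float32)); b=cv2.boxPoints(rect); print(b)
for z in(.05,): print([np.round(onz(C,p,z),4) for p in b],onz(C,rect[0],z))
hs=cv2.cvtColor(im,cv2.COLOR_BGR2HSV)
# carrier (reddish brown) mask
mc=(hs[...,0]<14)&(hs[...,1]>130); mc[:150]=0; mc[:,:220]=0; mc[:,400:]=0; mc[280:]=0
ys,xs=np.nonzero(mc)
# side edges by row
L=[];Rr=[]
for y in range(190,280,6):
    x=np.nonzero(mc[y])[0]
    if len(x): L.append(onz(C,(x.min()-.5,y),.01)); Rr.append(onz(C,(x.max()+.5,y),.01))
L=np.array(L);Rr=np.array(Rr)
for e in(L,Rr): print(np.degrees(np.polyfit(e[:,0],e[:,1],1)[0]).round(2), e[0].round(4),e[-1].round(4))
F=[]
for x in range(258,350,6):
    y=np.nonzero(mc[:,x])[0]; F.append(onz(C,(x,y.min()-.5),.01))
F=np.array(F); print("front",np.degrees(-np.polyfit(F[:,1],F[:,0],1)[0]),F.mean(0))
B=[]
my=(hs[...,0]>14)&(hs[...,0]<30)&(hs[...,1]>70)&(hs[...,2]>130)
for x in range(240,390,10):
    col=[y for y in range(270,310) if my[y:y+4,x].all()]
    if col:B.append(onz(C,(x,col[0]-.5),.094))
B=np.array(B); print("riser front",np.degrees(-np.polyfit(B[:,1],B[:,0],1)[0]),B.round(3)[[0,-1]])
E
```

```text
[0.5345 0.1718 0.2395] [-3.139e+00 -1.000e-03 -2.974e+00] 1.3
[284 195  44  12 442]
[[283.78766 196.26714]
 [326.95068 194.6685 ]
 [327.33014 204.91371]
 [284.1671  206.51234]]
[array([0.5813, 0.1376, 0.05  ]), array([0.5714, 0.1837, 0.05  ]), array([0.583 , 0.1862, 0.05  ]), array([0.593 , 0.1397, 0.05  ])] [0.58213429 0.16181248 0.05      ]
12.4 [0.5925 0.1029 0.01  ] [0.7059 0.1277 0.01  ]
12.07 [0.5719 0.2221 0.01  ] [0.6852 0.2459 0.01  ]
front 12.40371583294048 [0.56817031 0.15478304 0.01      ]
riser front 7.216932747667938 [[0.67  0.108 0.094]
 [0.651 0.254 0.094]]
```

Emit:
step_arm --targets '[{"hand": 100, "linear": [0.024, -0.005, -0.03], "roll": 1.4}, {"hand": 100, "linear": [0.024, -0.005, -0.03], "roll": 1.3}, {"hand": 100, "linear": [0, 0, -0.03], "roll": 0}, {"hand": 100, "linear": [0, 0, -0.03], "roll": 0}, {"hand": 100, "linear": [0, 0, -0.02], "roll": 0}, {"hand": 100, "linear": [0, 0, 0], "roll": 0}]'

```text
time: 1.9
tcp_pos: [0.5753, 0.1663, 0.0969]
tcp_rot: [3.141, -0.009, -2.92]
contact_force: [-0.1, 0.1, -0.8]
opening: 0.0854
gripper_force: 0.0
```

```bash
python3 - <<'E'
from h import *
im,C=snap("wrist"); 
for k in range(4):
    o=r.get_obs(); print(np.round(o["tcp_pos"],4),np.round(o["tcp_rot"],3))
m=(im.min(2)>150)&(cv2.cvtColor(im,cv2.COLOR_BGR2HSV)[...,1]<50); m[:60]=0;m[350:]=0;m[:,:200]=0;m[:,430:]=0
n,l,s,c=cv2.connectedComponentsWithStats(m.astype(np.uint8)); i=1+np.argmax(s[1:,4]); print(s[i])
rect=cv2.minAreaRect(np.argwhere(l==i)[:,::-1].astype(np.float32)); b=cv2.boxPoints(rect)
P=np.array([onz(C,p,.05) for p in b]); print(P.round(4),P.mean(0).round(4))
E
```

```text
[0.5769 0.1665 0.0994] [ 3.141 -0.005 -2.92 ]
[0.5769 0.1665 0.0994] [ 3.141 -0.005 -2.92 ]
[0.5769 0.1665 0.0994] [ 3.141 -0.005 -2.92 ]
[0.5769 0.1665 0.0994] [ 3.141 -0.005 -2.92 ]
[ 273  211   72   17 1089]
[[0.5926 0.1394 0.05  ]
 [0.5818 0.1376 0.05  ]
 [0.5723 0.1833 0.05  ]
 [0.5829 0.1858 0.05  ]] [0.5824 0.1615 0.05  ]
```

Emit:
step_arm --targets '[{"hand": 100, "linear": [0.006, -0.005, -0.022], "roll": 0}, {"hand": 100, "linear": [0, 0, -0.022], "roll": 0}, {"hand": 100, "linear": [0, 0, -0.022], "roll": 0}, {"hand": 50, "linear": [0, 0, 0], "roll": 0}, {"hand": 40, "linear": [0, 0, 0], "roll": 0}, {"hand": 30, "linear": [0, 0, 0], "roll": 0}, {"hand": 30, "linear": [0, 0, 0], "roll": 0}, {"hand": 30, "linear": [0, 0, 0], "roll": 0}]'

```text
time: 2.75
tcp_pos: [0.5861, 0.1616, 0.0372]
tcp_rot: [-3.141, 0.003, -2.92]
contact_force: [0.7, -0.7, 0.6]
opening: 0.0254
gripper_force: 0.0
```

```bash
python3 - <<'E'
from h import *
im,C=snap("wrist","w3.png"); o=r.get_obs(); print(o["opening"],o["gripper_force"],o["tcp_pos"])
E
```

```text
0.025182130644703055 0.0 [0.58582367 0.16153079 0.03685894]
```

View pics/w3.png

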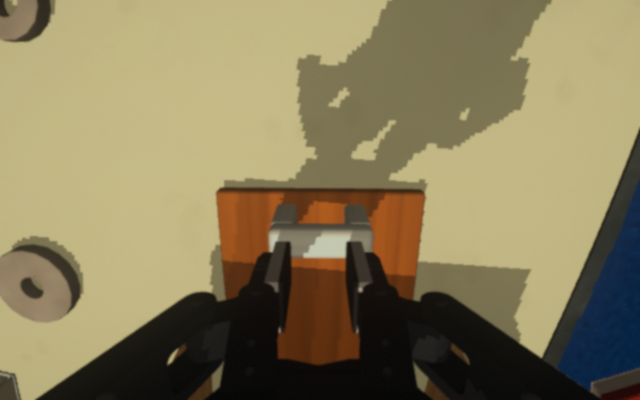

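```bash
python3 - <<'E'
from h import *
C=cam("wrist"); o=r.get_obs()
print("handle proj",proj(C,(.5824,.1615,.05)),"tcp",proj(C,o["tcp_pos"]), "tip", proj(C,np.array(o["tcp_pos"])-[0,0,.008]))
for uv in((270,245),(374,245),(321,232),(321,258)):
    print(uv,[onz(C,uv,z).round(4) for z in(.03,.05)])
E
```

```text
handle proj [319.45046926 246.74568379] tcp [317.94577746 241.14914045] tip [317.93736606 234.74622049]
(270, 245) [array([0.5971, 0.1371, 0.03  ]), array([0.5868, 0.1379, 0.05  ])]
(374, 245) [array([0.5846, 0.1929, 0.03  ]), array([0.5757, 0.1871, 0.05  ])]
(321, 232) [array([0.5834, 0.1627, 0.03  ]), array([0.5746, 0.1605, 0.05  ])]
(321, 258) [array([0.5988, 0.1662, 0.03  ]), array([0.5882, 0.1636, 0.05  ])]
```

The fingers seem to have closed above the bar, with the tips ending at about row 243 over it. I'll enlarge that part to check.

```bash
python3 - <<'E'
import cv2
im=cv2.imread("pics/w3.png"); cv2.imwrite("pics/w3c.png",cv2.resize(im[180:340,220:420],None,fx=3.7,fy=3.7,interpolation=cv2.INTER_CUBIC))
E
```

```text
(no output)
```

View pics/w3c.png

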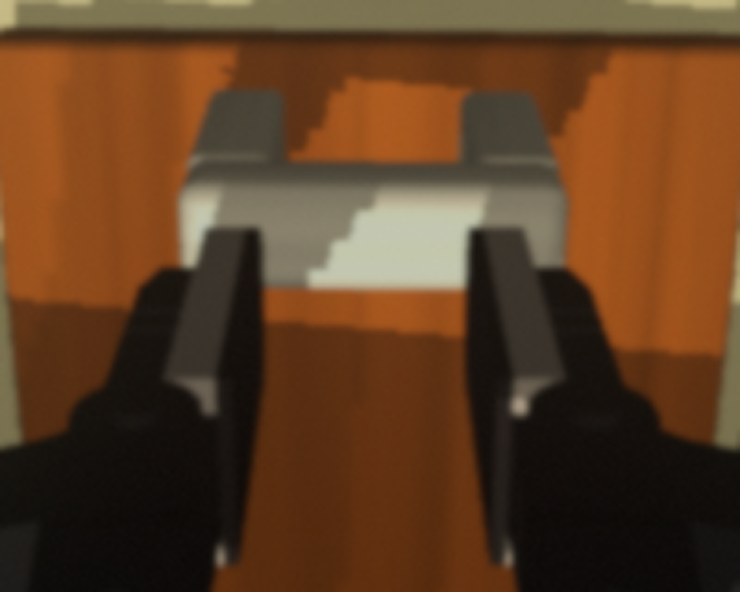

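Emit:
step_arm --targets '[{"hand": 100, "linear": [-0.004, 0, 0.01], "roll": 0}, {"hand": 100, "linear": [0, 0, 0], "roll": 0}, {"hand": 100, "linear": [0, 0, 0], "roll": 0}, {"hand": 100, "linear": [0, 0, 0], "roll": 0}, {"hand": 100, "linear": [0, 0, 0], "roll": 0}, {"hand": 100, "linear": [0, 0, 0], "roll": 0}]'

```text
time: 3.4
tcp_pos: [0.5808, 0.1613, 0.0453]
tcp_rot: [3.142, -0.001, -2.92]
contact_force: [0.1, 0.5, -0.7]
opening: 0.0853
gripper_force: 0.0
```

```bash
python3 - <<'E'
from h import *
print(r.tip_reach,[a for a in dir(r) if not a.startswith('_')])
im,C=snap("wrist","w4.png"); o=r.get_obs(); print(o["opening"],o["gripper_force"],o["tcp_pos"],o["contact_force"])
E
```

```text
0.008 ['PlanningError', 'get_obs', 'job_done', 'tip_reach']
0.08525100463962047 0.0 [0.58084419 0.16128695 0.04531423] [0.04353573 0.16209228 0.6925834 ]
```

View pics/w4.png

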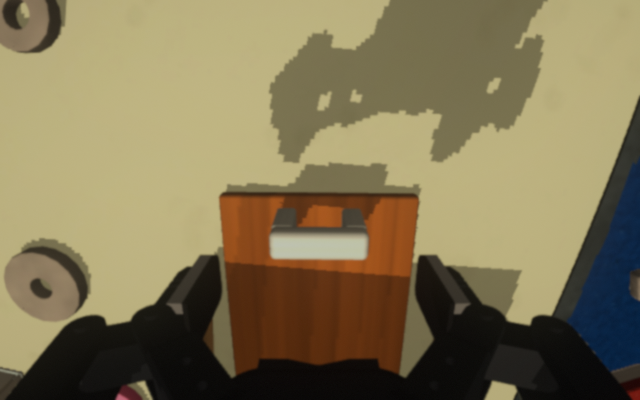

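The open fingertips are at (212,256) and (425,256). That puts them about 30 mm behind the stated TCP, so I have to go lower than planned.

Emit:
step_arm --targets '[{"hand": 100, "linear": [0.001, 0, -0.015], "roll": 0}, {"hand": 100, "linear": [0, 0, -0.015], "roll": 0}, {"hand": 100, "linear": [0, 0, -0.012], "roll": 0}, {"hand": 70, "linear": [0, 0, 0], "roll": 0}, {"hand": 50, "linear": [0, 0, 0], "roll": 0}, {"hand": 40, "linear": [0, 0, 0], "roll": 0}, {"hand": 40, "linear": [0, 0, 0], "roll": 0}]'

```text
time: 4.15
tcp_pos: [0.5821, 0.1615, 0.0038]
tcp_rot: [3.141, 0.0, -2.92]
contact_force: [-0.8, 0.2, -2.9]
opening: 0.0511
gripper_force: 64.2
```

Emit:
step_arm --targets '[{"hand": 40, "linear": [-0.0098, -0.0021, 0], "roll": 0}, {"hand": 40, "linear": [-0.0147, -0.0032, 0], "roll": 0}, {"hand": 40, "linear": [-0.0196, -0.0043, 0], "roll": 0}, {"hand": 40, "linear": [-0.0196, -0.0043, 0], "roll": 0}, {"hand": 40, "linear": [-0.0196, -0.0043, 0], "roll": 0}, {"hand": 40, "linear": [-0.0196, -0.0043, 0], "roll": 0}, {"hand": 40, "linear": [-0.0196, -0.0043, 0], "roll": 0}, {"hand": 40, "linear": [-0.0196, -0.0043, 0], "roll": 0}, {"hand": 40, "linear": [-0.0196, -0.0043, 0], "roll": 0}, {"hand": 40, "linear": [-0.0147, -0.0032, 0], "roll": 0}]'

```text
time: 5.15
tcp_pos: [0.405, 0.1227, 0.0037]
tcp_rot: [3.141, 0.001, -2.92]
contact_force: [1.1, -0.0, -3.0]
opening: 0.0509
gripper_force: 64.2
```

Emit:
step_arm --targets '[{"hand": 40, "linear": [-0.001, 0.007, 0], "roll": -1.2}, {"hand": 40, "linear": [-0.001, 0.007, 0], "roll": -1.3}, {"hand": 40, "linear": [-0.001, 0.007, 0], "roll": -1.3}, {"hand": 40, "linear": [-0.001, 0.008, 0], "roll": -1.2}, {"hand": 40, "linear": [0, 0, 0], "roll": 0}, {"hand": 100, "linear": [0, 0, 0], "roll": 0}, {"hand": 100, "linear": [0, 0, 0], "roll": 0}, {"hand": 100, "linear": [0, 0, 0], "roll": 0}, {"hand": 100, "linear": [0, 0, 0.03], "roll": 0}, {"hand": 100, "linear": [0, 0, 0.045], "roll": 0}]'

```text
time: 6.15
tcp_pos: [0.3988, 0.1509, 0.0765]
tcp_rot: [-3.141, -0.007, -3.008]
contact_force: [1.4, -0.3, -0.1]
opening: 0.0853
gripper_force: 0.0
```

Emit:
step_arm --targets '[{"hand": 100, "linear": [0.02, 0.003, 0.04], "roll": 0}, {"hand": 100, "linear": [0.03, 0.005, 0.03], "roll": 0}, {"hand": 100, "linear": [0.03, 0.004, 0], "roll": 0}, {"hand": 100, "linear": [0.03, 0.004, 0], "roll": 0}, {"hand": 100, "linear": [0, 0, 0], "roll": 0}, {"hand": 100, "linear": [0, 0, 0], "roll": 0}]'

```text
time: 6.75
tcp_pos: [0.5115, 0.1675, 0.1482]
tcp_rot: [-3.142, -0.002, -3.008]
contact_force: [-0.2, -0.6, 0.5]
opening: 0.0855
gripper_force: 0.0
```

```bash
python3 - <<'E'
from h import *
snap("top","top1.png")
im,C=snap("wrist","w5.png"); o=r.get_obs(); print(o["opening"],o["tcp_pos"],o["tcp_rot"])
E
```

```text
0.08521316365740378 [0.51075481 0.16755918 0.14855985] [-3.14157607e+00 -9.60777802e-04 -3.00737748e+00]
```

View pics/w5.png

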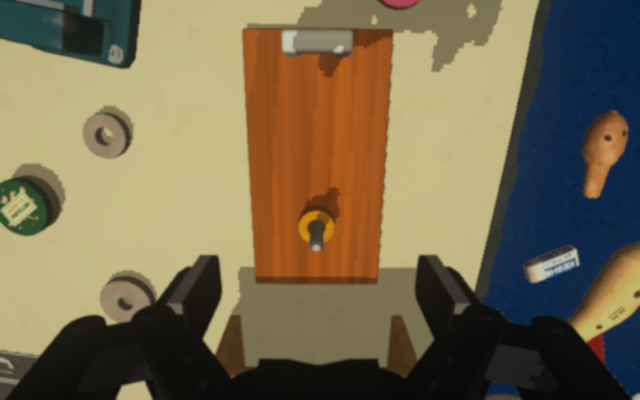

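The carrier is fully out. The brass collar is at (316,226), the post top is the bright spot at (316,247), and the carrier spans (244,28) to (392,28) and (257,282) to (380,282).

```bash
cat >> h.py <<'E'
def collar(im,C,z):
    hs=cv2.cvtColor(im,cv2.COLOR_BGR2HSV); m=((hs[...,0]>17)&(hs[...,0]<30)&(hs[...,1]>170)&(hs[...,2]>110)).astype(np.uint8)
    n,l,s,c=cv2.connectedComponentsWithStats(m); i=1+np.argmax(s[1:,4])
    return s[i],onz(C,(s[i][0]+s[i][2]/2-.5,s[i][1]+s[i][3]/2-.5),z)
def cedges(im,C):
    hs=cv2.cvtColor(im,cv2.COLOR_BGR2HSV); m=((hs[...,0]<14)&(hs[...,1]>130)).astype(np.uint8)
    n,l,s,c=cv2.connectedComponentsWithStats(m); i=1+np.argmax(s[1:,4]); m=l==i
    return m,s[i]
E
python3 - <<'E'
from h import *
im=cv2.imread("pics/w5.png"); C=cam("wrist")
s,p=collar(im,C,.02); print(s,p)
C2=cam("wrist"); print("post top",onz(C,(316,247.5),.066))
m,s=cedges(im,C); print(s)
L=[];Rr=[]
for y in list(range(65,190,8))+[262,270]:
    x=np.nonzero(m[y])[0]; L.append(onz(C,(x.min()-.5,y),.01)); Rr.append(onz(C,(x.max()+.5,y),.01))
L=np.array(L);Rr=np.array(Rr)
mid=(L+Rr)/2; k=np.polyfit(mid[:,0],mid[:,1],1); print("axis yaw",np.degrees(np.arctan(k[0])),"width",np.linalg.norm(L-Rr,axis=1).mean(), [np.degrees(np.arctan(np.polyfit(e[:,0],e[:,1],1)[0])) for e in(L,Rr)])
print("axis y at x=.55",np.polyval(k,.55))
b=[y for y in range(270,300) if m[y,316]]; f=[y for y in range(20,60) if m[y,270]]
print("rear",onz(C,(316,b[-1]+.5),.01),"front",onz(C,(270,f[0]-.5),.01))
# bright post-top blob
g=cv2.cvtColor(im,cv2.COLOR_BGR2GRAY)[235:262,300:332]; print(g[::3,::3])
E
```

```text
[299 211  21  31 278] [0.55748598 0.16557668 0.02      ]
post top [0.5556152  0.17209456 0.066     ]
[  243    29   149   255 31153]
axis yaw 7.482053353223769 width 0.12195556602244939 [np.float64(7.408516459768344), np.float64(7.555402073812255)]
axis y at x=.55 0.17167682971191686
rear [0.622661   0.18074147 0.01      ] front [0.39338332 0.11232087 0.01      ]
[[108 146 144 112  57  58  59  61 130 138 133]
 [ 92 129 147 113  56  59  60  60 129 136 113]
 [ 91  92 114 100  66  71  69  63 117 106 101]
 [ 91  90  92  84  86 116 101  69  86  97 101]
 [ 90  91  91  94 127 169 160  87  90  99 100]
 [ 90  92  91  99 113 153 140  93  93  98 101]
 [ 90  90  92  99 102 105 102  97  94  98 101]
 [ 90  91  92 100 101 104 101  98  93  98 101]
 [ 90  91  91 100 102 106 101  98  94  98 101]]
```

Emit:
step_arm --targets '[{"hand": 100, "linear": [0.0225, 0.002, -0.014], "roll": 0}, {"hand": 100, "linear": [0.022, 0.0022, -0.014], "roll": 0}, {"hand": 100, "linear": [0, 0, 0], "roll": 0}, {"hand": 100, "linear": [0, 0, 0], "roll": 0}]'

```text
time: 7.25
tcp_pos: [0.5547, 0.1718, 0.1203]
tcp_rot: [3.142, -0.002, -3.007]
contact_force: [-0.6, 0.1, 0.3]
opening: 0.0856
gripper_force: 0.0
```

```bash
cat >> h.py <<'E'
def posttop(im,C,guess,w=14):
    u=proj(C,guess).round().astype(int); g=cv2.cvtColor(im,cv2.COLOR_BGR2GRAY)[u[1]-w:u[1]+w,u[0]-w:u[0]+w]
    m=(g>130)&(cv2.cvtColor(im,cv2.COLOR_BGR2HSV)[u[1]-w:u[1]+w,u[0]-w:u[0]+w,1]<70)
    n,l,s,c=cv2.connectedComponentsWithStats(m.astype(np.uint8)); 
    if n<2: return None
    i=1+np.argmax(s[1:,4]); uv=(u[0]-w+s[i][0]+s[i][2]/2-.5,u[1]-w+s[i][1]+s[i][3]/2-.5)
    return s[i],uv,onz(C,uv,.066)
E
python3 - <<'E'
from h import *
im,C=snap("wrist","w6.png"); o=r.get_obs(); print(o["tcp_pos"],o["tcp_rot"])
print(posttop(im,C,(.555,.172,.066)),proj(C,(.555,.172,.066)))
print(collar(im,C,.02))
u=proj(C,(.555,.172,.066)).astype(int)
cv2.imwrite("pics/w6c.png",cv2.resize(im[u[1]-60:u[1]+60,u[0]-100:u[0]+100],None,fx=4,fy=4))
E
```

```text
[0.5550184  0.17192925 0.12112145] [ 3.14150834e+00 -5.97084967e-04 -3.00715456e+00]
(array([10, 11,  9,  8, 53], dtype=int32), (np.float64(318.0), np.float64(207.5)), array([0.55558284, 0.17197768, 0.066     ])) [318.14784344 206.70119652]
(array([298, 171,  24,  36, 373], dtype=int32), array([0.55680723, 0.16525963, 0.02      ]))
```

View pics/w6c.png

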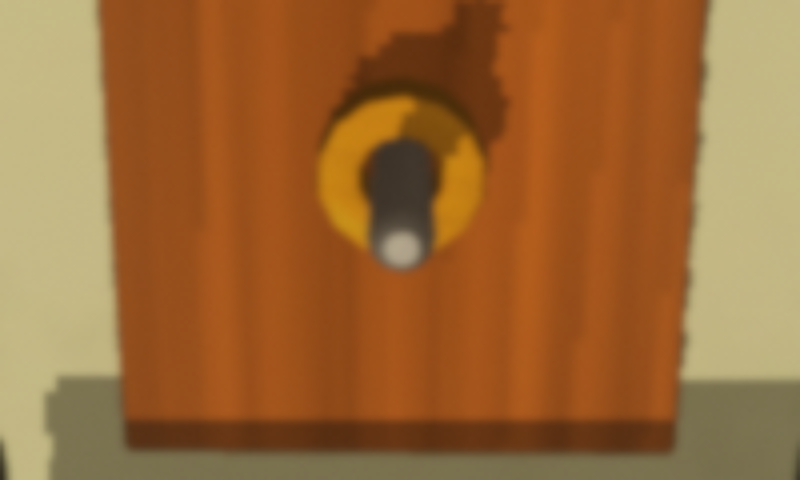

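Emit:
step_arm --targets '[{"hand": 100, "linear": [0.0005, 0, -0.03], "roll": 0}, {"hand": 100, "linear": [0, 0, -0.03], "roll": 0}, {"hand": 100, "linear": [0, 0, -0.03], "roll": 0}, {"hand": 100, "linear": [0, 0, -0.025], "roll": 0}, {"hand": 60, "linear": [0, 0, -0.01], "roll": 0}, {"hand": 40, "linear": [0, 0, 0], "roll": 0}, {"hand": 20, "linear": [0, 0, 0], "roll": 0}, {"hand": 20, "linear": [0, 0, 0], "roll": 0}, {"hand": 20, "linear": [0, 0, 0], "roll": 0}]'

```text
time: 8.2
tcp_pos: [0.5587, 0.1724, -0.0014]
tcp_rot: [3.141, 0.005, -3.007]
contact_force: [-0.9, 0.3, 6.4]
opening: 0.0311
gripper_force: 59.2
```

Emit:
step_arm --targets '[{"hand": 20, "linear": [0, 0, 0.02], "roll": 0}, {"hand": 20, "linear": [0, 0, 0.03], "roll": 0}, {"hand": 20, "linear": [0, 0, 0.03], "roll": 0}, {"hand": 20, "linear": [0, 0, 0.02], "roll": 0}, {"hand": 20, "linear": [0, 0, 0], "roll": 0}]'

```text
time: 8.7
tcp_pos: [0.5599, 0.1726, 0.1005]
tcp_rot: [3.141, 0.009, -3.007]
contact_force: [1.1, 0.0, -1.0]
opening: 0.031
gripper_force: 60.0
```

```bash
python3 - <<'E'
from h import *
im,C=snap("wrist","w7.png"); o=r.get_obs(); print(o["tcp_pos"],o["tcp_rot"],o["opening"])
E
```

```text
[0.55848739 0.17232729 0.09789886] [ 3.14132582  0.00503252 -3.00736714] 0.03059164399823744
```

View pics/w7.png

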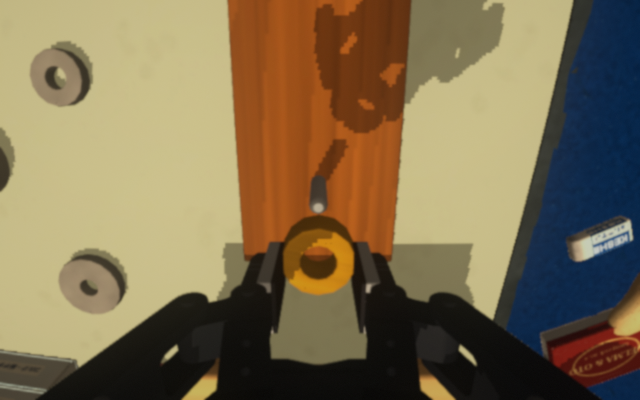

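The collar is held, with its centre at about (319,256), and the post is clear at (318,207). I'll set the collar down to the right of the carrier.

Emit:
step_arm --targets '[{"hand": 20, "linear": [0.004, -0.044, 0], "roll": 0}, {"hand": 20, "linear": [0.004, -0.044, 0], "roll": 0}, {"hand": 20, "linear": [0.004, -0.044, 0], "roll": 0}, {"hand": 20, "linear": [0, 0, -0.04], "roll": 0}, {"hand": 20, "linear": [0, 0, -0.04], "roll": 0}, {"hand": 20, "linear": [0, 0, -0.02], "roll": 0}, {"hand": 20, "linear": [0, 0, -0.006], "roll": 0}, {"hand": 20, "linear": [0, 0, 0], "roll": 0}]'

```text
time: 9.55
tcp_pos: [0.5661, 0.0399, -0.0131]
tcp_rot: [3.141, -0.005, -3.008]
contact_force: [-0.1, 0.1, -1.0]
opening: 0.0312
gripper_force: 66.8
```

Emit:
step_arm --targets '[{"hand": 20, "linear": [0, 0, -0.003], "roll": 0}, {"hand": 20, "linear": [0, 0, 0], "roll": 0}]'

```text
time: 9.75
tcp_pos: [0.5675, 0.04, -0.0136]
tcp_rot: [3.141, -0.002, -3.007]
contact_force: [-3.6, -0.6, 3.9]
opening: 0.0309
gripper_force: 67.3
```

Emit:
step_arm --targets '[{"hand": 20, "linear": [0, 0, -0.003], "roll": 0}, {"hand": 20, "linear": [0, 0, 0], "roll": 0}]'

```text
time: 9.95
tcp_pos: [0.5676, 0.0399, -0.0138]
tcp_rot: [-3.141, -0.002, -3.007]
contact_force: [-7.4, -0.4, 17.0]
opening: 0.0309
gripper_force: 68.4
```

Emit:
step_arm --targets '[{"hand": 20, "linear": [0, 0, 0.004], "roll": 0}, {"hand": 70, "linear": [0, 0, 0], "roll": 0}, {"hand": 70, "linear": [0, 0, 0], "roll": 0}, {"hand": 70, "linear": [0, 0, 0], "roll": 0}, {"hand": 70, "linear": [0, 0, 0.02], "roll": 0}, {"hand": 70, "linear": [0, 0, 0.04], "roll": 0}, {"hand": 100, "linear": [0, 0, 0.04], "roll": 0}]'

```text
time: 10.65
tcp_pos: [0.5672, 0.04, 0.0867]
tcp_rot: [3.141, -0.004, -3.007]
contact_force: [1.3, -0.4, 0.4]
opening: 0.0728
gripper_force: 0.0
```

```bash
python3 - <<'E'
from h import *
im,C=snap("wrist","w8.png"); o=r.get_obs(); print(o["tcp_pos"],o["tcp_rot"],o["opening"])
print(collar(im,C,.018))
im,C=snap("top","top2.png")
bg=np.median(im[240:260,300:330].reshape(-1,3),0); d=np.abs(im.astype(float)-bg).max(2)
m=((d>45)*255).astype(np.uint8)
n,l,s,c=cv2.connectedComponentsWithStats(m)
for i in range(1,n):
    x,y,w,h,a=s[i]
    if 320<x<440 and 150<y<240 and a>40: print((x,y,w,h,a),np.round(onz(C,(x+w/2-.5,y+h/2-.5),.006),3))
E
```

```text
[0.5726021  0.0398102  0.09616385] [-3.13963874  0.0105789  -3.00732045] 0.07944243557752306
(array([ 296,  174,   45,   44, 1076], dtype=int32), array([0.56399888, 0.03972002, 0.018     ]))
(np.int32(372), np.int32(197), np.int32(12), np.int32(13), np.int32(96)) [ 0.578 -0.117  0.006]
```

Emit:
step_arm --targets '[{"hand": 100, "linear": [0.014, -0.047, 0.002], "roll": 0}, {"hand": 100, "linear": [0.014, -0.047, 0.002], "roll": 0}, {"hand": 100, "linear": [0.014, -0.047, 0.002], "roll": 0}, {"hand": 100, "linear": [0.014, -0.047, 0], "roll": 0}, {"hand": 100, "linear": [0.014, -0.047, 0], "roll": 0}, {"hand": 100, "linear": [0, 0, 0], "roll": 0}, {"hand": 100, "linear": [0, 0, 0], "roll": 0}, {"hand": 100, "linear": [0, 0, 0], "roll": 0}]'

```text
time: 11.55
tcp_pos: [0.6381, -0.194, 0.0928]
tcp_rot: [3.14, -0.001, -3.007]
contact_force: [-0.5, 1.3, -0.6]
opening: 0.0855
gripper_force: 0.0
```

```bash
cat >> h.py <<'E'
def wheels(im,C,z=.0055):
    """grey ring blobs: outer-rim ellipse fit -> centre on plane z, mean diameter"""
    hs=cv2.cvtColor(im,cv2.COLOR_BGR2HSV)
    m=((hs[...,1]<85)&(hs[...,2]>75)&(hs[...,2]<190)&(hs[...,0]<25)).astype(np.uint8)
    m=cv2.morphologyEx(m,cv2.MORPH_OPEN,np.ones((3,3)))
    out=[]
    for c in cv2.findContours(m,cv2.RETR_EXTERNAL,cv2.CHAIN_APPROX_NONE)[0]:
        if cv2.contourArea(c)<300: continue
        (cx,cy),(a,b),ang=cv2.fitEllipse(c)
        hull=cv2.contourArea(cv2.convexHull(c))
        if hull<.8*np.pi*a*b/4 or b>1.6*a: continue
        P=onz(C,(cx,cy),z); d=np.linalg.norm(P-C[3])*np.sqrt(a*b)/C[1]
        out.append((P.round(4),round(d,4),(round(cx),round(cy))))
    return out
E
python3 - <<'E'
from h import *
o=r.get_obs(); print(o["tcp_pos"],o["tcp_rot"],o["opening"])
im,C=snap("wrist","w9.png")
for w in wheels(im,C): print(w)
im,C=snap("top","top3.png")
bg=np.median(im[240:260,300:330].reshape(-1,3),0); d=np.abs(im.astype(float)-bg).max(2)
m=((d>45)*255).astype(np.uint8)
n,l,s,c=cv2.connectedComponentsWithStats(m)
for i in range(1,n):
    x,y,w,h,a=s[i]
    if 310<x<440 and 150<y<240 and a>40: print((x,y,w,h,a),np.round(onz(C,(x+w/2-.5,y+h/2-.5),.006),3))
E
```

```text
[ 0.63809654 -0.19399669  0.09276683] [ 3.14025761e+00 -1.24478624e-03 -3.00679246e+00] 0.08554207031314187
(array([ 0.6792, -0.0172,  0.0055]), np.float64(0.0489), (518, 264))
(np.int32(339), np.int32(168), np.int32(16), np.int32(16), np.int32(164)) [ 0.669 -0.015  0.006]
(np.int32(325), np.int32(202), np.int32(10), np.int32(13), np.int32(103)) [0.56  0.041 0.006]
(np.int32(345), np.int32(222), np.int32(11), np.int32(13), np.int32(90)) [ 0.495 -0.027  0.006]
```

View pics/w9.png

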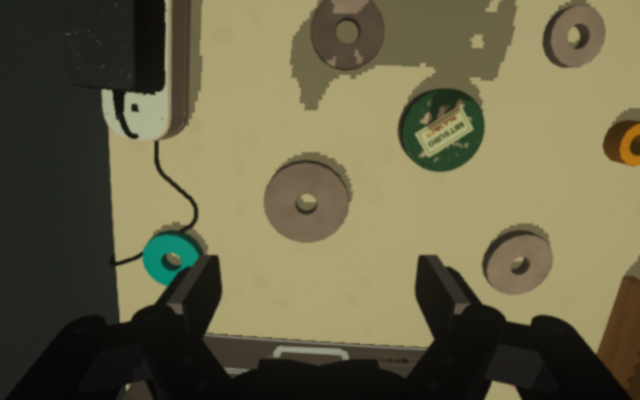

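The 66 mm wheel is the ring at about (307,198), the 58 at (518,263), the 50 at (347,33) and the 42 at (574,35). The tin is at (442,130). I need a better wheel mask.

```bash
python3 - <<'E'
from h import *
im=cv2.imread("pics/w9.png"); hs=cv2.cvtColor(im,cv2.COLOR_BGR2HSV)
for n,p in dict(w66=(285,200),w66b=(325,225),side=(347,190),shadow=(300,60),table=(240,100),w50sh=(330,20),w50=(360,55),w42=(560,50),shadow2=(490,40)).items(): print(n,hs[p[1],p[0]])
m=((hs[...,0]<22)&(hs[...,1]<110)&(hs[...,2]>60)).astype(np.uint8); m=cv2.morphologyEx(m,cv2.MORPH_OPEN,np.ones((3,3)))
C=cam("wrist")
for c in cv2.findContours(m,cv2.RETR_EXTERNAL,cv2.CHAIN_APPROX_NONE)[0]:
    if cv2.contourArea(c)>400:
        e=cv2.fitEllipse(c); print(np.round(e[0]),np.round(e[1]),cv2.contourArea(c))
E
```

```text
w66 [ 17  84 121]
w66b [ 17  86 119]
side [23 88 98]
shadow [ 24  90 108]
table [ 25  83 172]
w50sh [17 84 79]
w50 [ 18  85 102]
w42 [ 18  82 122]
shadow2 [ 24  90 105]
[396. 359.] [23. 42.] 458.0
[243. 351.] [28. 64.] 1058.5
[519. 264.] [56. 70.] 3064.5
[306. 202.] [79. 84.] 5213.0
[576.  36.] [52. 66.] 2693.0
[347.  32.] [72. 74.] 4126.5
[176.  72.] [ 26. 174.] 2588.5
```

```bash
cat >> h.py <<'E'
def wheels(im,C,z=.009,roi=None):
    hs=cv2.cvtColor(im,cv2.COLOR_BGR2HSV)
    m=((hs[...,0]<22)&(hs[...,1]<110)&(hs[...,2]>60)).astype(np.uint8); m=cv2.morphologyEx(m,cv2.MORPH_OPEN,np.ones((3,3)))
    out=[]
    for c in cv2.findContours(m,cv2.RETR_EXTERNAL,cv2.CHAIN_APPROX_NONE)[0]:
        if cv2.contourArea(c)<600: continue
        (cx,cy),(a,b),ang=cv2.fitEllipse(c)
        if b>1.4*a: continue
        P=onz(C,(cx,cy),z); x,y,w,h=cv2.boundingRect(c)
        d=np.linalg.norm(onz(C,(x-.5,cy),z)-onz(C,(x+w-.5,cy),z))
        out.append((P.round(4),round(d,4),(round(cx),round(cy))))
    return out
E
python3 - <<'E'
from h import *
for w in wheels(cv2.imread("pics/w9.png"),cam("wrist")): print(w)
print(r.get_obs()["tcp_pos"])
E
```

```text
(array([ 0.6778, -0.0177,  0.009 ]), np.float64(0.061), (519, 264))
(array([ 0.6468, -0.2014,  0.009 ]), np.float64(0.0654), (306, 202))
(array([ 0.5007, -0.0304,  0.009 ]), np.float64(0.0438), (576, 36))
(array([ 0.5239, -0.1893,  0.009 ]), np.float64(0.049), (347, 32))
[ 0.63843262 -0.19337282  0.0935686 ]
```

Emit:
step_arm --targets '[{"hand": 100, "linear": [0.0085, -0.008, -0.02], "roll": 0}, {"hand": 100, "linear": [0, 0, -0.03], "roll": 0}, {"hand": 100, "linear": [0, 0, -0.03], "roll": 0}, {"hand": 100, "linear": [0, 0, -0.025], "roll": 0}, {"hand": 100, "linear": [0, 0, -0.01], "roll": 0}, {"hand": 100, "linear": [0, 0, 0], "roll": 0}]'

```text
time: 12.25
tcp_pos: [0.6454, -0.2011, -0.0234]
tcp_rot: [3.139, -0.004, -3.006]
contact_force: [-1.0, -0.1, -0.0]
opening: 0.0855
gripper_force: 0.0
```

Emit:
step_arm --targets '[{"hand": 100, "linear": [0, 0, -0.004], "roll": 0}, {"hand": 100, "linear": [0, 0, 0], "roll": 0}]'

```text
time: 12.45
tcp_pos: [0.6484, -0.2033, -0.0236]
tcp_rot: [-3.14, 0.003, -3.007]
contact_force: [-0.4, 1.1, -0.6]
opening: 0.0854
gripper_force: 0.0
```

```bash
python3 - <<'E'
from h import *
o=r.get_obs(); print(o["tcp_pos"],o["tcp_rot"],o["contact_force"])
im,C=snap("wrist","w10.png")
for w in wheels(im,C): print(w)
E
```

```text
[ 0.64840841 -0.20326572 -0.02356728] [-3.14004282e+00  2.58627608e-03 -3.00694045e+00] [-0.36632348  1.13164646 -0.60360445]
(array([ 0.6452, -0.2023,  0.009 ]), np.float64(0.0653), (321, 268))
```

View pics/w10.png

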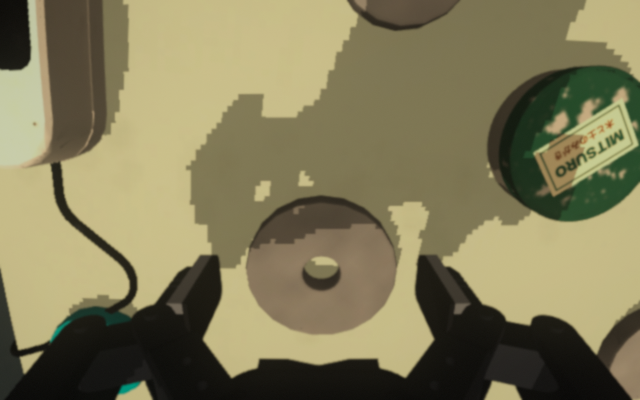

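The wheel is centred at about (321,268) between the open fingers, whose tips still sit a little above its top face. I'll go a bit lower and grip.

Emit:
step_arm --targets '[{"hand": 100, "linear": [-0.003, 0, -0.004], "roll": 0}, {"hand": 100, "linear": [0, 0, -0.003], "roll": 0}, {"hand": 100, "linear": [0, 0, 0], "roll": 0}]'

```text
time: 12.8
tcp_pos: [0.6439, -0.2031, -0.0326]
tcp_rot: [3.141, -0.0, -3.008]
contact_force: [-0.4, 1.0, -0.0]
opening: 0.0856
gripper_force: 0.0
```

Emit:
step_arm --targets '[{"hand": 85, "linear": [0, 0, 0], "roll": 0}, {"hand": 70, "linear": [0, 0, 0], "roll": 0}, {"hand": 60, "linear": [0, 0, 0], "roll": 0}, {"hand": 60, "linear": [0, 0, 0], "roll": 0}]'

```text
time: 13.2
tcp_pos: [0.6476, -0.2033, -0.0256]
tcp_rot: [-3.14, 0.008, -3.007]
contact_force: [-3.0, 2.1, 17.9]
opening: 0.064
gripper_force: 68.8
```

Emit:
step_arm --targets '[{"hand": 60, "linear": [0, 0, 0.02], "roll": 0}, {"hand": 60, "linear": [0, 0, 0.03], "roll": 0}, {"hand": 60, "linear": [0, 0, 0.03], "roll": 0}, {"hand": 60, "linear": [0, 0, 0.03], "roll": 0}, {"hand": 60, "linear": [-0.012, 0.044, 0.01], "roll": 0}, {"hand": 60, "linear": [-0.012, 0.045, 0], "roll": 0}, {"hand": 60, "linear": [-0.012, 0.045, 0], "roll": 0}, {"hand": 60, "linear": [-0.012, 0.045, 0], "roll": 0}, {"hand": 60, "linear": [-0.012, 0.045, 0], "roll": 0}, {"hand": 60, "linear": [-0.012, 0.045, 0], "roll": 0}]'

```text
time: 14.2
tcp_pos: [0.5712, 0.0676, 0.0874]
tcp_rot: [3.141, -0.0, -3.008]
contact_force: [0.8, 0.7, -0.3]
opening: 0.0635
gripper_force: 65.8
```

Emit:
step_arm --targets '[{"hand": 60, "linear": [-0.014, 0.045, 0], "roll": 0}, {"hand": 60, "linear": [-0.012, 0.045, 0], "roll": 0}, {"hand": 60, "linear": [-0.022, 0.01, 0], "roll": 0}, {"hand": 60, "linear": [0, 0, 0], "roll": 0}, {"hand": 60, "linear": [0, 0, 0], "roll": 0}, {"hand": 60, "linear": [0, 0, 0], "roll": 0}, {"hand": 60, "linear": [0, 0, 0], "roll": 0}]'

```text
time: 14.9
tcp_pos: [0.525, 0.165, 0.0877]
tcp_rot: [-3.141, 0.0, -3.009]
contact_force: [-0.3, -0.2, -1.3]
opening: 0.0641
gripper_force: 65.9
```

```bash
cat >> h.py <<'E'
def tool(P,o):
    return R.from_euler('xyz',o["tcp_rot"]).inv().apply(np.array(P)-o["tcp_pos"])
E
python3 - <<'E'
from h import *
o=r.get_obs(); print(o["tcp_pos"],o["tcp_rot"],o["opening"],o["gripper_force"])
im,C=snap("wrist","w11.png")
for w in wheels(im,C,z=o["tcp_pos"][2]+.035): print(w)
hs=cv2.cvtColor(im,cv2.COLOR_BGR2HSV); print(proj(C,(.5556,.172,.066)))
u=proj(C,(.5556,.172,.066)).astype(int)
cv2.imwrite("pics/w11c.png",cv2.resize(im[u[1]-100:u[1]+150,u[0]-160:u[0]+160],None,fx=2.3,fy=2.3))
print(posttop(im,C,(.5556,.172,.066)))
E
```

```text
[0.5249503  0.16503712 0.08766229] [-3.14148819e+00  4.92240839e-04 -3.00910783e+00] 0.06410886797930176 65.9252468124032
(array([0.5235, 0.1649, 0.1227]), np.float64(0.064), (318, 274))
(array([0.475 , 0.0582, 0.1227]), np.float64(0.0233), (59, 128))
[322.58633649 272.00749302]
(array([ 9,  8, 10,  7, 60], dtype=int32), (np.float64(322.5), np.float64(269.0)), array([0.55352527, 0.171661  , 0.066     ]))
```

View pics/w11c.png

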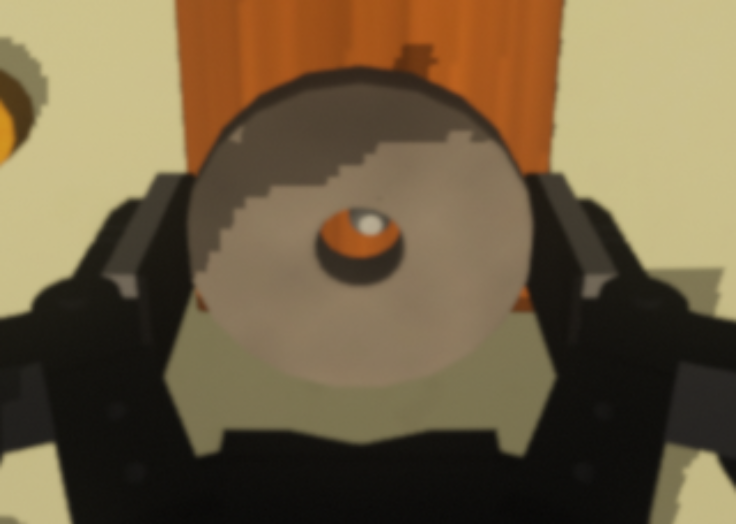

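Through the bore I can see the bright post top at px (322.5,269), with the bore rim centred at about (318.5,279). I'll measure both numerically.

```bash
cat >> h.py <<'E'
def bore(im,C,zt,guess):
    """centre of the bore rim on the wheel's top face: hole in a brown-grey mask nearest the guess pixel"""
    hs=cv2.cvtColor(im,cv2.COLOR_BGR2HSV)
    m=((hs[...,0]<22)&(hs[...,1]<110)&(hs[...,2]>50)).astype(np.uint8)
    cs,h=cv2.findContours(m,cv2.RETR_CCOMP,cv2.CHAIN_APPROX_NONE); best=None
    for c,hh in zip(cs,h[0]):
        if hh[3]>=0 and cv2.contourArea(c)>80:
            c=cv2.convexHull(c); x,y,w,hg=cv2.boundingRect(c); e=((x+w/2-.5,y+hg/2-.5),(w,hg)); d=np.hypot(e[0][0]-guess[0],e[0][1]-guess[1])
            if best is None or d<best[0]: best=(d,e)
    return best and (best[1],onz(C,best[1][0],zt))
E
python3 - <<'E'
from h import *
im=cv2.imread("pics/w11.png"); o=r.get_obs(); C=cam("wrist"); zt=o["tcp_pos"][2]+.0366
b=bore(im,C,zt,(318,277)); print(b, tool(b[1],o))
E
```

```text
(((318.5, 276.5), (38, 30)), array([0.52371275, 0.16509041, 0.12423597])) [ 0.00114923  0.00019985 -0.03660043]
```

Emit:
step_arm --targets '[{"hand": 60, "linear": [0.015, 0.0035, 0], "roll": 0}, {"hand": 60, "linear": [0.0145, 0.0035, 0], "roll": 0}, {"hand": 60, "linear": [0, 0, 0], "roll": 0}, {"hand": 60, "linear": [0, 0, 0], "roll": 0}, {"hand": 60, "linear": [0, 0, 0], "roll": 0}, {"hand": 60, "linear": [0, 0, 0], "roll": 0}]'

```text
time: 15.55
tcp_pos: [0.5531, 0.1727, 0.0876]
tcp_rot: [-3.142, -0.001, -3.008]
contact_force: [-0.2, 0.2, -0.9]
opening: 0.0637
gripper_force: 65.9
```

```bash
python3 - <<'E'
from h import *
o=r.get_obs(); print(o["tcp_pos"],o["tcp_rot"])
im,C=snap("wrist","w12.png"); zt=o["tcp_pos"][2]+.0366
b=bore(im,C,zt,(318,277)); print(b, tool(b[1],o)); print(posttop(im,C,(.5550,.172,.066)))
E
```

```text
[0.55311399 0.17270706 0.08757608] [-3.14156347e+00 -5.27378112e-04 -3.00762052e+00]
(((318.0, 272.5), (37, 26)), array([0.55009144, 0.17229031, 0.12417608])) [ 3.07042536e-03 -1.03584597e-05 -3.65983855e-02]
None
```

Emit:
step_arm --targets '[{"hand": 60, "linear": [0.0015, -0.0008, -0.02], "roll": 0}, {"hand": 60, "linear": [0, 0, -0.02], "roll": 0}, {"hand": 60, "linear": [0, 0, -0.01], "roll": 0}, {"hand": 60, "linear": [0, 0, -0.008], "roll": 0}, {"hand": 60, "linear": [0, 0, 0], "roll": 0}]'

```text
time: 16.1
tcp_pos: [0.554, 0.172, 0.0284]
tcp_rot: [-3.141, -0.002, -3.007]
contact_force: [0.2, -0.1, -0.1]
opening: 0.0638
gripper_force: 65.9
```

Emit:
step_arm --targets '[{"hand": 60, "linear": [0, 0, -0.015], "roll": 0}, {"hand": 60, "linear": [0, 0, -0.015], "roll": 0}, {"hand": 60, "linear": [0, 0, -0.01], "roll": 0}, {"hand": 60, "linear": [0, 0, 0], "roll": 0}, {"hand": 60, "linear": [0, 0, 0], "roll": 0}]'

```text
time: 16.6
tcp_pos: [0.5548, 0.1721, -0.011]
tcp_rot: [-3.142, -0.001, -3.007]
contact_force: [0.6, -0.2, -0.7]
opening: 0.0635
gripper_force: 65.9
```

Emit:
step_arm --targets '[{"hand": 60, "linear": [0, 0, -0.003], "roll": 0}, {"hand": 60, "linear": [0, 0, 0], "roll": 0}, {"hand": 100, "linear": [0, 0, 0], "roll": 0}, {"hand": 100, "linear": [0, 0, 0], "roll": 0}, {"hand": 100, "linear": [0, 0, 0], "roll": 0}, {"hand": 100, "linear": [0, 0, 0.03], "roll": 0}, {"hand": 100, "linear": [0, 0, 0.045], "roll": 0}, {"hand": 100, "linear": [0, 0, 0.045], "roll": 0}, {"hand": 100, "linear": [0.01, -0.03, 0], "roll": 0}]'

```text
time: 17.5
tcp_pos: [0.5698, 0.1455, 0.1159]
tcp_rot: [3.14, 0.015, -3.002]
contact_force: [0.3, 0.8, 1.1]
opening: 0.0854
gripper_force: 0.0
```

Emit:
step_arm --targets '[{"hand": 100, "linear": [0.02, -0.045, 0], "roll": 0}, {"hand": 100, "linear": [0.02, -0.045, 0], "roll": 0}, {"hand": 100, "linear": [0.02, -0.045, 0], "roll": 0}, {"hand": 100, "linear": [0.02, -0.023, 0], "roll": 0}, {"hand": 100, "linear": [0.02, 0, 0], "roll": 0}, {"hand": 100, "linear": [0, 0, 0], "roll": 0}, {"hand": 100, "linear": [0, 0, 0], "roll": 0}, {"hand": 100, "linear": [0, 0, 0], "roll": 0}]'

```text
time: 18.3
tcp_pos: [0.6644, -0.0151, 0.1068]
tcp_rot: [3.141, -0.001, -3.006]
contact_force: [0.4, 0.5, -0.4]
opening: 0.0855
gripper_force: 0.0
```

```bash
python3 - <<'E'
from h import *
o=r.get_obs(); print(o["tcp_pos"],o["tcp_rot"])
im,C=snap("wrist","w13.png")
for w in wheels(im,C): print(w)
for w in wheels(im,C,.021): print(w)
E
```

```text
[ 0.66438681 -0.01510315  0.10678463] [ 3.14138716e+00 -6.10301289e-04 -3.00643846e+00]
(array([ 0.6767, -0.0182,  0.009 ]), np.float64(0.0567), (312, 202))
(array([0.5553, 0.1801, 0.009 ]), np.float64(0.0767), (590, 85))
(array([ 0.6726, -0.0185,  0.021 ]), np.float64(0.0541), (312, 202))
(array([0.5568, 0.1706, 0.021 ]), np.float64(0.0731), (590, 85))
```

Emit:
step_arm --targets '[{"hand": 100, "linear": [0.01, -0.003, -0.03], "roll": 0}, {"hand": 100, "linear": [0, 0, -0.04], "roll": 0}, {"hand": 100, "linear": [0, 0, -0.04], "roll": 0}, {"hand": 100, "linear": [0, 0, -0.021], "roll": 0}, {"hand": 100, "linear": [0, 0, 0], "roll": 0}, {"hand": 100, "linear": [0, 0, 0], "roll": 0}]'

```text
time: 18.95
tcp_pos: [0.6746, -0.0182, -0.0239]
tcp_rot: [3.142, -0.0, -3.007]
contact_force: [-0.2, -0.2, 0.6]
opening: 0.0851
gripper_force: 0.0
```

```bash
python3 - <<'E'
from h import *
o=r.get_obs(); print(o["tcp_pos"],o["tcp_rot"],o["contact_force"])
im,C=snap("wrist","w14.png")
for w in wheels(im,C): print(w)
E
```

```text
[ 0.67460952 -0.01824405 -0.02389883] [ 3.14153197e+00 -3.99805475e-04 -3.00659882e+00] [-0.19618086 -0.19265091  0.61183191]
(array([ 0.6762, -0.0184,  0.009 ]), np.float64(0.057), (317, 277))
```

Emit:
step_arm --targets '[{"hand": 85, "linear": [0.001, 0, 0], "roll": 0}, {"hand": 70, "linear": [0, 0, 0], "roll": 0}, {"hand": 55, "linear": [0, 0, 0], "roll": 0}, {"hand": 50, "linear": [0, 0, 0], "roll": 0}, {"hand": 50, "linear": [0, 0, 0], "roll": 0}]'

```text
time: 19.5
tcp_pos: [0.6785, -0.0191, -0.0209]
tcp_rot: [-3.14, 0.005, -3.007]
contact_force: [0.2, 0.2, 6.3]
opening: 0.0552
gripper_force: 63.7
```

Emit:
step_arm --targets '[{"hand": 50, "linear": [0, 0, 0.025], "roll": 0}, {"hand": 50, "linear": [0, 0, 0.03], "roll": 0}, {"hand": 50, "linear": [0, 0, 0.03], "roll": 0}, {"hand": 50, "linear": [-0.03, 0, 0.025], "roll": 0}, {"hand": 50, "linear": [-0.04, 0.02, 0], "roll": 0}, {"hand": 50, "linear": [-0.04, 0.025, 0], "roll": 0}, {"hand": 50, "linear": [-0.02, 0.04, 0], "roll": 0}, {"hand": 50, "linear": [-0.015, 0.045, 0], "roll": 0}, {"hand": 50, "linear": [-0.006, 0.045, 0], "roll": 0}, {"hand": 50, "linear": [0, 0.008, 0], "roll": 0}]'

```text
time: 20.5
tcp_pos: [0.5238, 0.1685, 0.0863]
tcp_rot: [3.139, 0.001, -3.002]
contact_force: [-0.1, -0.7, -1.1]
opening: 0.0549
gripper_force: 63.7
```

Emit:
step_arm --targets '[{"hand": 50, "linear": [0, 0, 0], "roll": 0}, {"hand": 50, "linear": [0, 0, 0], "roll": 0}, {"hand": 50, "linear": [0, 0, 0], "roll": 0}]'

```text
time: 20.8
tcp_pos: [0.5256, 0.1628, 0.0856]
tcp_rot: [-3.141, -0.0, -3.009]
contact_force: [0.9, 0.2, -0.1]
opening: 0.0549
gripper_force: 63.7
```

```bash
cat >> h.py <<'E'
def look(file,top,post=(.5548,.172,.066)):
    """held wheel: outline and bore centres in tool axes (top = height of its top face over the TCP), and the post top"""
    o=r.get_obs(); im,C=snap("wrist",file); print(np.round(o["tcp_pos"],4),np.round(o["tcp_rot"],3),round(o["opening"],4),round(o["gripper_force"],1))
    zt=o["tcp_pos"][2]+top
    for w in wheels(im,C,z=zt-.003):
        t=tool(w[0],o)
        if abs(t[0])<.02 and abs(t[1])<.02: print("outline",w,t.round(4))
    b=bore(im,C,zt,(318,277))
    if b: print("bore",b[0],tool(b[1],o).round(4))
    for w in(14,8): print("post",posttop(im,C,post,w))
E
python3 -c "
from h import *
look('w15.png',.0315)"
```

```text
[0.5256 0.1628 0.0856] [-3.141 -0.    -3.009] 0.0549 63.7
outline (array([0.5237, 0.1629, 0.1141]), np.float64(0.0569), (319, 265)) [ 0.0019  0.0004 -0.0285]
bore ((61.5, 128.5), (16, 22)) [ 0.0631 -0.1011 -0.0314]
post (array([ 9, 11,  9,  7, 45], dtype=int32), (np.float64(326.0), np.float64(272.0)), array([0.55475903, 0.17158624, 0.066     ]))
post (array([ 3,  5,  9,  7, 45], dtype=int32), (np.float64(326.0), np.float64(272.0)), array([0.55475903, 0.17158624, 0.066     ]))
```

Emit:
step_arm --targets '[{"hand": 50, "linear": [0.015, 0.0045, 0], "roll": 0}, {"hand": 50, "linear": [0.0145, 0.0045, 0], "roll": 0}, {"hand": 50, "linear": [0, 0, 0], "roll": 0}, {"hand": 50, "linear": [0, 0, 0], "roll": 0}, {"hand": 50, "linear": [0, 0, -0.02], "roll": 0}, {"hand": 50, "linear": [0, 0, -0.015], "roll": 0}, {"hand": 50, "linear": [0, 0, -0.01], "roll": 0}, {"hand": 50, "linear": [0, 0, -0.006], "roll": 0}, {"hand": 50, "linear": [0, 0, 0], "roll": 0}]'

```text
time: 21.75
tcp_pos: [0.5536, 0.1728, 0.0333]
tcp_rot: [-3.141, -0.002, -3.007]
contact_force: [0.6, 0.0, -0.7]
opening: 0.0551
gripper_force: 63.7
```

Emit:
step_arm --targets '[{"hand": 50, "linear": [0.0008, -0.0006, -0.012], "roll": 0}, {"hand": 50, "linear": [0, 0, -0.012], "roll": 0}, {"hand": 50, "linear": [0, 0, -0.005], "roll": 0}, {"hand": 50, "linear": [0, 0, 0], "roll": 0}, {"hand": 50, "linear": [0, 0, 0], "roll": 0}]'

```text
time: 22.25
tcp_pos: [0.5552, 0.1726, 0.0054]
tcp_rot: [-3.142, -0.001, -3.007]
contact_force: [0.2, 0.1, -0.4]
opening: 0.0545
gripper_force: 63.7
```

Next I lower the last bit and release, then go to the 50 mm wheel at about (.522,-.189).

Emit:
step_arm --targets '[{"hand": 50, "linear": [0, 0, -0.004], "roll": 0}, {"hand": 50, "linear": [0, 0, 0], "roll": 0}, {"hand": 100, "linear": [0, 0, 0], "roll": 0}, {"hand": 100, "linear": [0, 0, 0], "roll": 0}, {"hand": 100, "linear": [0, 0, 0], "roll": 0}, {"hand": 100, "linear": [0, 0, 0.03], "roll": 0}, {"hand": 100, "linear": [0, 0, 0.04], "roll": 0}, {"hand": 100, "linear": [0, -0.01, 0.035], "roll": 0}, {"hand": 100, "linear": [-0.005, -0.045, 0], "roll": 0}, {"hand": 100, "linear": [-0.005, -0.048, 0], "roll": 0}]'

```text
time: 23.25
tcp_pos: [0.5473, 0.0695, 0.1095]
tcp_rot: [-3.141, 0.006, -3.004]
contact_force: [0.5, -0.6, -0.3]
opening: 0.0855
gripper_force: 0.0
```

Emit:
step_arm --targets '[{"hand": 100, "linear": [-0.005, -0.048, 0], "roll": 0}, {"hand": 100, "linear": [-0.005, -0.048, 0], "roll": 0}, {"hand": 100, "linear": [-0.005, -0.048, 0], "roll": 0}, {"hand": 100, "linear": [-0.005, -0.048, 0], "roll": 0}, {"hand": 100, "linear": [-0.005, -0.048, 0], "roll": 0}, {"hand": 100, "linear": [0, -0.015, 0], "roll": 0}, {"hand": 100, "linear": [0, 0, 0], "roll": 0}, {"hand": 100, "linear": [0, 0, 0], "roll": 0}, {"hand": 100, "linear": [0, 0, 0], "roll": 0}]'

```text
time: 24.15
tcp_pos: [0.5206, -0.1839, 0.1067]
tcp_rot: [3.141, 0.0, -3.006]
contact_force: [0.2, 0.9, 0.0]
opening: 0.0854
gripper_force: 0.0
```

```bash
python3 - <<'E'
from h import *
o=r.get_obs(); print(o["tcp_pos"],o["tcp_rot"])
im,C=snap("wrist","w16.png")
for w in wheels(im,C): print(w)
im,C=snap("top","top4.png")
for z in (.032,): print([w for w in wheels(im,C,z)])
hs=cv2.cvtColor(im,cv2.COLOR_BGR2HSV); u=proj(C,(.555,.172,.03)).astype(int); print(u)
bg=np.median(im[240:260,300:330].reshape(-1,3),0); d=np.abs(im.astype(float)-bg).max(2)
n,l,s,c=cv2.connectedComponentsWithStats(((d>45)*255).astype(np.uint8))
for i in range(1,n):
    x,y,w,h,a=s[i]
    if 310<x<440 and 150<y<240 and a>40: print((x,y,w,h,a),np.round(onz(C,(x+w/2-.5,y+h/2-.5),.006),3))
E
```

```text
[ 0.52063297 -0.18390615  0.10666018] [ 3.14084276e+00  4.73045094e-05 -3.00553635e+00]
(array([ 0.5474, -0.1931,  0.009 ]), np.float64(0.0485), (302, 217))
(array([ 0.4998, -0.0311,  0.009 ]), np.float64(0.0442), (507, 188))
[]
[288 208]
(np.int32(367), np.int32(194), np.int32(20), np.int32(22), np.int32(254)) [ 0.573 -0.113  0.006]
(np.int32(325), np.int32(202), np.int32(10), np.int32(13), np.int32(103)) [0.56  0.041 0.006]
(np.int32(345), np.int32(222), np.int32(12), np.int32(13), np.int32(91)) [ 0.495 -0.028  0.006]
```

The 50 mm wheel has been knocked to about (.546,-.193), near the tin. I'll come down on it with the fingers only partly open.

Emit:
step_arm --targets '[{"hand": 75, "linear": [0.025, -0.0095, -0.02], "roll": 0}, {"hand": 75, "linear": [0, 0, -0.02], "roll": 0}, {"hand": 75, "linear": [0, 0, -0.03], "roll": 0}, {"hand": 75, "linear": [0, 0, 0], "roll": 0}, {"hand": 75, "linear": [0, 0, 0], "roll": 0}, {"hand": 75, "linear": [0, 0, 0], "roll": 0}]'

```text
time: 24.85
tcp_pos: [0.5466, -0.1949, 0.0386]
tcp_rot: [-3.14, 0.002, -3.006]
contact_force: [0.6, -0.2, -0.0]
opening: 0.0644
gripper_force: 0.0
```

```bash
python3 - <<'E'
from h import *
o=r.get_obs(); print(o["tcp_pos"],o["tcp_rot"],o["opening"])
im,C=snap("wrist","w17.png")
for w in wheels(im,C): print(w)
E
```

```text
[ 0.54662919 -0.19492537  0.0385532 ] [-3.14002435e+00  2.36966090e-03 -3.00646524e+00] 0.06436365783816654
(array([ 0.5474, -0.1933,  0.009 ]), np.float64(0.0487), (321, 221))
(array([ 0.5001, -0.0319,  0.009 ]), np.float64(0.0483), (592, 182))
```

Emit:
step_arm --targets '[{"hand": 75, "linear": [0, 0.001, -0.02], "roll": 0}, {"hand": 75, "linear": [0, 0, -0.02], "roll": 0}, {"hand": 75, "linear": [0, 0, -0.017], "roll": 0}, {"hand": 75, "linear": [0, 0, 0], "roll": 0}, {"hand": 60, "linear": [0, 0, 0], "roll": 0}, {"hand": 45, "linear": [0, 0, 0], "roll": 0}, {"hand": 40, "linear": [0, 0, 0], "roll": 0}, {"hand": 40, "linear": [0, 0, 0], "roll": 0}]'

```text
time: 25.7
tcp_pos: [0.5471, -0.1948, -0.0181]
tcp_rot: [-3.139, 0.003, -3.007]
contact_force: [-0.1, -0.0, 5.7]
opening: 0.0462
gripper_force: 62.1
```

Emit:
step_arm --targets '[{"hand": 40, "linear": [0, 0, 0.025], "roll": 0}, {"hand": 40, "linear": [0, 0, 0.04], "roll": 0}, {"hand": 40, "linear": [0, 0, 0.043], "roll": 0}, {"hand": 40, "linear": [-0.002, 0.03, 0], "roll": 0}, {"hand": 40, "linear": [-0.003, 0.047, 0], "roll": 0}, {"hand": 40, "linear": [-0.003, 0.047, 0], "roll": 0}, {"hand": 40, "linear": [-0.003, 0.047, 0], "roll": 0}, {"hand": 40, "linear": [-0.003, 0.047, 0], "roll": 0}, {"hand": 40, "linear": [-0.003, 0.047, 0], "roll": 0}, {"hand": 40, "linear": [-0.003, 0.047, 0], "roll": 0}]'

```text
time: 26.7
tcp_pos: [0.525, 0.1198, 0.0877]
tcp_rot: [-3.142, 0.0, -3.008]
contact_force: [0.3, 0.5, 0.1]
opening: 0.0469
gripper_force: 61.8
```

Emit:
step_arm --targets '[{"hand": 40, "linear": [-0.002, 0.045, 0], "roll": 0}, {"hand": 40, "linear": [0, 0.002, 0], "roll": 0}, {"hand": 40, "linear": [0, 0, 0], "roll": 0}, {"hand": 40, "linear": [0, 0, 0], "roll": 0}, {"hand": 40, "linear": [0, 0, 0], "roll": 0}, {"hand": 40, "linear": [0, 0, 0], "roll": 0}]'

```text
time: 27.3
tcp_pos: [0.5237, 0.1637, 0.0876]
tcp_rot: [-3.141, -0.0, -3.01]
contact_force: [-0.1, 0.1, -0.7]
opening: 0.0463
gripper_force: 61.8
```

```bash
python3 -c "
from h import *
look('w18.png',.0285)"
```

```text
[0.5237 0.1637 0.0876] [-3.141 -0.    -3.01 ] 0.0463 61.8
outline (array([0.523 , 0.1642, 0.1131]), np.float64(0.0481), (319, 264)) [ 0.0006  0.0006 -0.0255]
bore ((62.5, 131.5), (16, 22)) [ 0.0616 -0.1033 -0.0285]
post (array([ 9, 11, 10,  7, 53], dtype=int32), (np.float64(324.5), np.float64(273.0)), array([0.55481079, 0.17187479, 0.066     ]))
post (array([ 3,  5, 10,  7, 53], dtype=int32), (np.float64(324.5), np.float64(273.0)), array([0.55481079, 0.17187479, 0.066     ]))
```

Emit:
step_arm --targets '[{"hand": 40, "linear": [0.015, 0.004, 0], "roll": 0}, {"hand": 40, "linear": [0.015, 0.004, 0], "roll": 0}, {"hand": 40, "linear": [0, 0, 0], "roll": 0}, {"hand": 40, "linear": [0, 0, 0], "roll": 0}, {"hand": 40, "linear": [0, 0, -0.02], "roll": 0}, {"hand": 40, "linear": [0, 0, -0.015], "roll": 0}, {"hand": 40, "linear": [0, 0, -0.01], "roll": 0}, {"hand": 40, "linear": [0, 0, -0.006], "roll": 0}, {"hand": 40, "linear": [0, 0, 0], "roll": 0}]'

```text
time: 28.25
tcp_pos: [0.5521, 0.1728, 0.0352]
tcp_rot: [-3.141, -0.003, -3.007]
contact_force: [0.2, -0.4, 0.3]
opening: 0.0464
gripper_force: 61.8
```

Emit:
step_arm --targets '[{"hand": 40, "linear": [0.001, -0.0006, -0.01], "roll": 0}, {"hand": 40, "linear": [0, 0, -0.008], "roll": 0}, {"hand": 40, "linear": [0, 0, 0], "roll": 0}, {"hand": 40, "linear": [0, 0, 0], "roll": 0}]'

```text
time: 28.65
tcp_pos: [0.5545, 0.1725, 0.0183]
tcp_rot: [3.141, -0.0, -3.007]
contact_force: [-0.8, 0.5, -1.2]
opening: 0.0468
gripper_force: 61.8
```

Emit:
step_arm --targets '[{"hand": 40, "linear": [0, 0, -0.004], "roll": 0}, {"hand": 40, "linear": [0, 0, 0], "roll": 0}, {"hand": 100, "linear": [0, 0, 0], "roll": 0}, {"hand": 100, "linear": [0, 0, 0], "roll": 0}, {"hand": 100, "linear": [0, 0, 0], "roll": 0}, {"hand": 100, "linear": [0, 0, 0.03], "roll": 0}, {"hand": 100, "linear": [0, 0, 0.04], "roll": 0}, {"hand": 100, "linear": [0, -0.01, 0.025], "roll": 0}, {"hand": 100, "linear": [-0.01, -0.04, 0], "roll": 0}, {"hand": 100, "linear": [-0.013, -0.046, 0], "roll": 0}]'

```text
time: 29.65
tcp_pos: [0.5332, 0.0765, 0.1118]
tcp_rot: [-3.141, 0.005, -3.004]
contact_force: [0.8, -1.5, 0.8]
opening: 0.0852
gripper_force: 0.0
```

Emit:
step_arm --targets '[{"hand": 75, "linear": [-0.013, -0.046, 0], "roll": 0}, {"hand": 75, "linear": [-0.013, -0.046, 0], "roll": 0}, {"hand": 75, "linear": [-0.007, -0.016, -0.02], "roll": 0}, {"hand": 75, "linear": [0, 0, -0.03], "roll": 0}, {"hand": 75, "linear": [0, 0, 0], "roll": 0}, {"hand": 75, "linear": [0, 0, 0], "roll": 0}, {"hand": 75, "linear": [0, 0, 0], "roll": 0}]'

```text
time: 30.35
tcp_pos: [0.4997, -0.0313, 0.0613]
tcp_rot: [-3.141, 0.002, -3.006]
contact_force: [-0.1, -0.1, 0.2]
opening: 0.0643
gripper_force: 0.0
```

```bash
python3 - <<'E'
from h import *
o=r.get_obs(); print(o["tcp_pos"],o["tcp_rot"],o["opening"])
im,C=snap("wrist","w19.png")
for w in wheels(im,C): print(w)
print(collar(im,C,.018))
E
```

```text
[ 0.499684   -0.03129968  0.06127288] [-3.14079958e+00  2.40893564e-03 -3.00641844e+00] 0.06434854708447071
(array([0.573 , 0.2017, 0.009 ]), np.float64(0.0745), (591, 327))
(array([ 0.4992, -0.0303,  0.009 ]), np.float64(0.0402), (320, 207))
(array([380, 296,  20,  30, 292], dtype=int32), array([0.56825501, 0.03008877, 0.018     ]))
```

Emit:
step_arm --targets '[{"hand": 75, "linear": [-0.0005, 0.001, -0.025], "roll": 0}, {"hand": 75, "linear": [0, 0, -0.03], "roll": 0}, {"hand": 75, "linear": [0, 0, -0.023], "roll": 0}, {"hand": 75, "linear": [0, 0, 0], "roll": 0}, {"hand": 55, "linear": [0, 0, 0], "roll": 0}, {"hand": 40, "linear": [0, 0, 0], "roll": 0}, {"hand": 30, "linear": [0, 0, 0], "roll": 0}, {"hand": 30, "linear": [0, 0, 0], "roll": 0}]'

```text
time: 31.2
tcp_pos: [0.5003, -0.0308, -0.0157]
tcp_rot: [-3.14, 0.005, -3.007]
contact_force: [-0.7, 1.3, 6.1]
opening: 0.0387
gripper_force: 60.4
```

Emit:
step_arm --targets '[{"hand": 30, "linear": [0, 0, 0.025], "roll": 0}, {"hand": 30, "linear": [0, 0, 0.04], "roll": 0}, {"hand": 30, "linear": [0, 0, 0.04], "roll": 0}, {"hand": 30, "linear": [0.005, 0.03, 0], "roll": 0}, {"hand": 30, "linear": [0.005, 0.045, 0], "roll": 0}, {"hand": 30, "linear": [0.005, 0.045, 0], "roll": 0}, {"hand": 30, "linear": [0.005, 0.045, 0], "roll": 0}, {"hand": 30, "linear": [0.004, 0.03, 0], "roll": 0}, {"hand": 30, "linear": [0, 0, 0], "roll": 0}, {"hand": 30, "linear": [0, 0, 0], "roll": 0}]'

```text
time: 32.2
tcp_pos: [0.522, 0.1648, 0.0869]
tcp_rot: [-3.141, 0.0, -3.006]
contact_force: [-0.0, 0.1, -1.3]
opening: 0.0384
gripper_force: 60.4
```

Emit:
step_arm --targets '[{"hand": 30, "linear": [0, 0, 0], "roll": 0}, {"hand": 30, "linear": [0, 0, 0], "roll": 0}, {"hand": 30, "linear": [0, 0, 0], "roll": 0}]'

```text
time: 32.5
tcp_pos: [0.522, 0.1633, 0.0867]
tcp_rot: [-3.141, 0.0, -3.009]
contact_force: [-0.6, -0.6, -0.3]
opening: 0.0386
gripper_force: 60.4
```

```bash
python3 -c "
from h import *
look('w20.png',.0265)"
```

```text
[0.522  0.1633 0.0867] [-3.141  0.    -3.009] 0.0386 60.4
outline (array([0.5187, 0.1637, 0.1102]), np.float64(0.0415), (320, 257)) [ 0.0032  0.0008 -0.0235]
post None
post None
```

```bash
python3 - <<'E'
from h import *
im=cv2.imread("pics/w20.png"); hs=cv2.cvtColor(im,cv2.COLOR_BGR2HSV)
m=((hs[...,0]<22)&(hs[...,1]<110)&(hs[...,2]>60)).astype(np.uint8); m=cv2.morphologyEx(m,cv2.MORPH_OPEN,np.ones((3,3)))
for c in cv2.findContours(m,cv2.RETR_EXTERNAL,cv2.CHAIN_APPROX_NONE)[0]:
    if cv2.contourArea(c)>600: print(cv2.boundingRect(c),cv2.contourArea(c))
im2=cv2.imread("pics/w18.png")
print(im[190:320:5,320].tolist())
o=np.vstack([im[170:330,230:410],im2[170:330,230:410]]); cv2.imwrite("pics/w20c.png",cv2.resize(np.hstack([im[170:330,230:410],im2[170:330,230:410]]),None,fx=2.2,fy=2.2))
E
```

```text
(276, 204, 91, 100) 6394.0
[[24, 75, 149], [18, 52, 105], [23, 47, 84], [47, 61, 74], [36, 47, 59], [64, 83, 98], [34, 45, 55], [44, 58, 71], [64, 82, 98], [65, 84, 99], [103, 132, 153], [103, 132, 153], [87, 112, 130], [45, 54, 60], [45, 54, 61], [47, 56, 62], [60, 71, 78], [32, 41, 49], [36, 47, 56], [96, 123, 142], [97, 126, 145], [98, 125, 144], [98, 126, 146], [41, 79, 133], [21, 55, 104], [82, 115, 124]]
```

View pics/w20c.png

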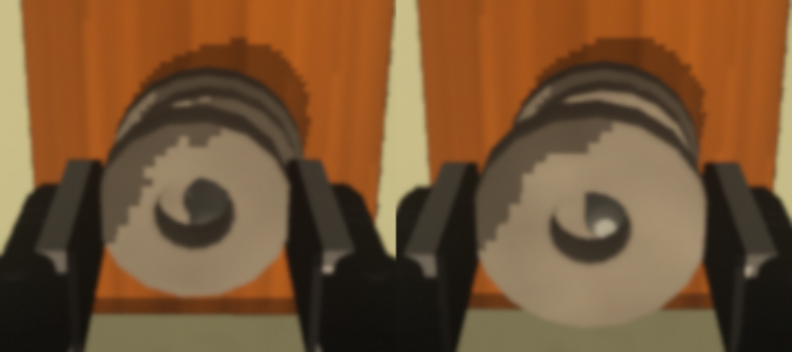

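The left view shows the held 42 mm wheel with its bore at about (318,267), above the three stacked wheels. Next I move it over the post and thread it.

Emit:
step_arm --targets '[{"hand": 30, "linear": [0.016, 0.0044, 0], "roll": 0}, {"hand": 30, "linear": [0.016, 0.0043, 0], "roll": 0}, {"hand": 30, "linear": [0, 0, 0], "roll": 0}, {"hand": 30, "linear": [0, 0, 0], "roll": 0}, {"hand": 30, "linear": [0, 0, -0.02], "roll": 0}, {"hand": 30, "linear": [0, 0, -0.015], "roll": 0}, {"hand": 30, "linear": [0, 0, -0.007], "roll": 0}, {"hand": 30, "linear": [0, 0, -0.005], "roll": 0}, {"hand": 30, "linear": [0, 0, 0], "roll": 0}]'

```text
time: 33.45
tcp_pos: [0.5531, 0.173, 0.0388]
tcp_rot: [-3.141, -0.002, -3.007]
contact_force: [0.1, 0.2, -0.8]
opening: 0.0383
gripper_force: 60.4
```

Emit:
step_arm --targets '[{"hand": 30, "linear": [0.001, -0.0006, -0.005], "roll": 0}, {"hand": 30, "linear": [0, 0, -0.004], "roll": 0}, {"hand": 30, "linear": [0, 0, 0], "roll": 0}, {"hand": 30, "linear": [0, 0, 0], "roll": 0}]'

```text
time: 33.85
tcp_pos: [0.5548, 0.1726, 0.0305]
tcp_rot: [3.142, -0.0, -3.007]
contact_force: [0.2, -0.3, -0.8]
opening: 0.038
gripper_force: 60.4
```

Emit:
step_arm --targets '[{"hand": 30, "linear": [0, 0, -0.003], "roll": 0}, {"hand": 30, "linear": [0, 0, 0], "roll": 0}, {"hand": 80, "linear": [0, 0, 0], "roll": 0}, {"hand": 80, "linear": [0, 0, 0], "roll": 0}, {"hand": 80, "linear": [0, 0, 0], "roll": 0}, {"hand": 80, "linear": [0, 0, 0.03], "roll": 0}, {"hand": 80, "linear": [0, 0, 0.03], "roll": 0}, {"hand": 80, "linear": [-0.01, -0.015, 0.02], "roll": 0}, {"hand": 80, "linear": [-0.01, -0.04, 0], "roll": 0}, {"hand": 80, "linear": [0.005, -0.04, 0], "roll": 0}]'

```text
time: 34.85
tcp_pos: [0.5395, 0.0775, 0.1093]
tcp_rot: [-3.141, 0.002, -3.005]
contact_force: [0.3, -0.1, -0.0]
opening: 0.0682
gripper_force: 0.0
```

Emit:
step_arm --targets '[{"hand": 80, "linear": [0.015, -0.037, 0], "roll": 0}, {"hand": 80, "linear": [0.008, 0, 0], "roll": 0}, {"hand": 80, "linear": [0, 0, 0], "roll": 0}, {"hand": 80, "linear": [0, 0, 0], "roll": 0}, {"hand": 80, "linear": [0, 0, 0], "roll": 0}]'

```text
time: 35.35
tcp_pos: [0.5624, 0.0417, 0.1075]
tcp_rot: [3.141, -0.001, -3.006]
contact_force: [0.6, 0.1, 0.4]
opening: 0.068
gripper_force: 0.0
```

```bash
python3 - <<'E'
from h import *
o=r.get_obs(); print(o["tcp_pos"],o["tcp_rot"],o["opening"])
im,C=snap("wrist","w21.png"); print(collar(im,C,.016))
im,C=snap("scene","scene1.png"); hs=cv2.cvtColor(im,cv2.COLOR_BGR2HSV)
for z in(.01,.054,.066): print(z,proj(C,(.555,.172,z)))
u=proj(C,(.555,.172,.04)).astype(int)
m=((hs[...,0]<22)&(hs[...,1]<110)&(hs[...,2]>60))[u[1]-30:u[1]+30,u[0]-30:u[0]+30]
for row in m[::2]: print(''.join('#' if v else '.' for v in row))
E
```

```text
[0.56239225 0.04172459 0.10746763] [ 3.14113463e+00 -7.38687319e-04 -3.00577991e+00] 0.06796966856242886
(array([295, 174,  41,  39, 906], dtype=int32), array([0.56499471, 0.03985317, 0.016     ]))
0.01 [360.55308958 198.309063  ]
0.054 [361.37539122 189.77382273]
0.066 [361.60732117 187.36773013]
........#.................#.................................
...........................#................................
.............................#..............................
....#.........................#.............................
............................................................
.................................#..........................
............................................................
....................................#.......................
....#.......................................................
.......................................#....................
...#.#......................................................
...###....................................#.................
..........................##########........................
........
[... 328 characters left out ...]
######.####..........#.......
....................#######.###.#########.............#.....
........#............###################...............#....
.........#............##.##############..................#..
.........................#.##########.....................##
............#...............................................
.............#....................................#.........
............................................................
................#...........................................
.....................................##.....................
.........................................................#.#
....................#......................###.......####...
```

Emit:
step_arm --targets '[{"hand": 80, "linear": [0.0018, -0.0017, -0.03], "roll": 0}, {"hand": 80, "linear": [0, 0, -0.04], "roll": 0}, {"hand": 80, "linear": [0, 0, -0.03], "roll": 0}, {"hand": 80, "linear": [0, 0, -0.015], "roll": 0}, {"hand": 60, "linear": [0, 0, -0.0025], "roll": 0}, {"hand": 40, "linear": [0, 0, 0], "roll": 0}, {"hand": 25, "linear": [0, 0, 0], "roll": 0}, {"hand": 20, "linear": [0, 0, 0], "roll": 0}, {"hand": 20, "linear": [0, 0, 0], "roll": 0}, {"hand": 20, "linear": [0, 0, 0], "roll": 0}]'

```text
time: 36.45
tcp_pos: [0.5665, 0.0388, -0.0079]
tcp_rot: [-3.141, 0.004, -3.007]
contact_force: [0.4, 0.6, 4.9]
opening: 0.0306
gripper_force: 60.0
```

Emit:
step_arm --targets '[{"hand": 20, "linear": [0, 0, 0.026], "roll": 0}, {"hand": 20, "linear": [0, 0, 0.04], "roll": 0}, {"hand": 20, "linear": [0, 0, 0.036], "roll": 0}, {"hand": 20, "linear": [-0.012, 0.03, 0], "roll": 0}, {"hand": 20, "linear": [-0.014, 0.045, 0], "roll": 0}, {"hand": 20, "linear": [-0.012, 0.04, 0], "roll": 0}, {"hand": 20, "linear": [-0.002, 0.01, 0], "roll": 0}, {"hand": 20, "linear": [0, 0, 0], "roll": 0}, {"hand": 20, "linear": [0, 0, 0], "roll": 0}, {"hand": 20, "linear": [0, 0, 0], "roll": 0}]'

```text
time: 37.45
tcp_pos: [0.5251, 0.1625, 0.0919]
tcp_rot: [-3.141, -0.0, -3.009]
contact_force: [1.1, -0.6, -1.6]
opening: 0.0299
gripper_force: 59.6
```

```bash
python3 - <<'E'
from h import *
o=r.get_obs(); print(np.round(o["tcp_pos"],4),np.round(o["tcp_rot"],3),o["opening"],o["gripper_force"])
im,C=snap("wrist","w22.png"); print(posttop(im,C,(.555,.172,.066)),proj(C,(.555,.172,.066)))
hs=cv2.cvtColor(im,cv2.COLOR_BGR2HSV); m=((hs[...,0]>14)&(hs[...,0]<30)&(hs[...,1]>150)&(hs[...,2]>60)).astype(np.uint8); m[:200]=0;m[320:]=0;m[:,:250]=0;m[:,390:]=0
for row in m[200:320:3,270:370:2]: print(''.join('#' if v else '.' for v in row))
for z in (.0079+.018,.0079): print(proj(C,np.array(o["tcp_pos"])+[0,0,z]))
E
```

```text
[0.5251 0.1625 0.0919] [-3.141 -0.    -3.009] 0.02990195307463921 59.62988745421171
None [326.74377911 267.93172535]
..................................................
..................................................
..................................................
..................................................
..................................................
..................................................
......................######......................
.................################.................
...............####################...............
.............########################.............
...........###########################............
..........#############################...........
..........##############################..........
.........################################.........
........#################################.........
.........################################.........
........##############....###############.........
........###########..........#############........
........#########..............###########........
........######
[... 412 characters left out ...]
######################..........
...........###########################............
.............#######################..............
...............###################................
..................#############...................
..................................................
..................................................
..................................................
..................................................
..................................................
..................................................
..................................................
..................................................
[317.96013475 266.08690415]
[317.95922178 248.00609316]
```

Emit:
step_arm --targets '[{"hand": 20, "linear": [0.0155, 0.0046, 0], "roll": 0}, {"hand": 20, "linear": [0.0155, 0.0046, 0], "roll": 0}, {"hand": 20, "linear": [0, 0, 0], "roll": 0}, {"hand": 20, "linear": [0, 0, 0], "roll": 0}, {"hand": 20, "linear": [0, 0, -0.02], "roll": 0}, {"hand": 20, "linear": [0, 0, -0.008], "roll": 0}, {"hand": 20, "linear": [0, 0, -0.006], "roll": 0}, {"hand": 20, "linear": [0, 0, -0.004], "roll": 0}, {"hand": 20, "linear": [0, 0, 0], "roll": 0}]'

```text
time: 38.4
tcp_pos: [0.5551, 0.1729, 0.0536]
tcp_rot: [-3.141, -0.001, -3.007]
contact_force: [0.2, -0.6, -0.7]
opening: 0.0301
gripper_force: 59.6
```

Emit:
step_arm --targets '[{"hand": 20, "linear": [0.0005, -0.0006, -0.003], "roll": 0}, {"hand": 20, "linear": [0, 0, -0.002], "roll": 0}, {"hand": 20, "linear": [0, 0, 0], "roll": 0}]'

```text
time: 38.7
tcp_pos: [0.5562, 0.1725, 0.0491]
tcp_rot: [3.142, -0.0, -3.007]
contact_force: [0.3, -0.4, -0.7]
opening: 0.03
gripper_force: 59.6
```

Emit:
step_arm --targets '[{"hand": 20, "linear": [0, 0, -0.003], "roll": 0}, {"hand": 20, "linear": [0, 0, 0], "roll": 0}]'

```text
time: 38.9
tcp_pos: [0.5565, 0.1725, 0.0462]
tcp_rot: [3.142, 0.001, -3.007]
contact_force: [0.0, 0.2, -0.6]
opening: 0.03
gripper_force: 59.7
```

Emit:
step_arm --targets '[{"hand": 20, "linear": [0, 0, -0.003], "roll": 0}, {"hand": 20, "linear": [0, 0, 0], "roll": 0}]'

```text
time: 39.1
tcp_pos: [0.5567, 0.1726, 0.0461]
tcp_rot: [-3.141, 0.002, -3.007]
contact_force: [-4.0, -0.4, 8.9]
opening: 0.0301
gripper_force: 60.8
```

Emit:
step_arm --targets '[{"hand": 20, "linear": [0, 0, 0.003], "roll": 0}, {"hand": 70, "linear": [0, 0, 0], "roll": 0}, {"hand": 70, "linear": [0, 0, 0], "roll": 0}, {"hand": 70, "linear": [0, 0, 0], "roll": 0}, {"hand": 70, "linear": [0, 0, 0.03], "roll": 0}, {"hand": 100, "linear": [0, 0, 0.04], "roll": 0}, {"hand": 100, "linear": [-0.03, -0.005, 0.03], "roll": 0}, {"hand": 100, "linear": [-0.02, 0, 0], "roll": 0}, {"hand": 100, "linear": [0, 0, 0], "roll": 0}, {"hand": 100, "linear": [0, 0, 0], "roll": 0}]'

```text
time: 40.1
tcp_pos: [0.5063, 0.1675, 0.1457]
tcp_rot: [-3.141, 0.0, -3.007]
contact_force: [0.1, -0.1, -0.4]
opening: 0.0852
gripper_force: 0.0
```

Emit:
step_arm --targets '[{"hand": 100, "linear": [-0.01, 0, 0], "roll": 0}, {"hand": 100, "linear": [0, 0, 0], "roll": 0}, {"hand": 100, "linear": [0, 0, 0], "roll": 0}]'

```text
time: 40.4
tcp_pos: [0.496, 0.1674, 0.1453]
tcp_rot: [-3.141, -0.001, -3.007]
contact_force: [0.5, 0.1, 0.9]
opening: 0.0856
gripper_force: 0.0
```

```bash
cat > pose.py <<'E'
from h import *
import sys
o=r.get_obs(); print(np.round(o["tcp_pos"],4),np.round(o["tcp_rot"],3))
im,C=snap("wrist",sys.argv[1])
print("collar top",collar(im,C,.072))
hs=cv2.cvtColor(im,cv2.COLOR_BGR2HSV); m=(hs[...,0]<14)&(hs[...,1]>130)
L=[];Rr=[]
for x in np.arange(.40,.62,.01):
    # scan lines across the carrier near its expected axis
    y0=.172+(x-.555)*.1317
    def first(sgn):
        last=None
        for d in np.arange(.045,.085,.0005):
            u=proj(C,(x-sgn*d*.13,y0+sgn*d,.01)); i,j=int(round(u[1])),int(round(u[0]))
            if not(0<=i<400 and 0<=j<640): return None
            if m[i,j]: last=(x-sgn*d*.13,y0+sgn*d)
        return last
    a,b=first(1),first(-1)
    if a: L.append(a)
    if b: Rr.append(b)
for e in(L,Rr):
    e=np.array(e); k=np.polyfit(e[:,0],e[:,1],1); print(len(e),"yaw",np.degrees(np.arctan(k[0])).round(2),"y at .5",np.polyval(k,.5).round(4))
w=(im.min(2)>120)&(hs[...,1]<50)
u=proj(C,(.4013,.1518,.05)).astype(int); w[:max(u[1]-30,0)]=0; w[u[1]+30:]=0; w[:,:u[0]-60]=0; w[:,u[0]+60:]=0
n,l,s,c=cv2.connectedComponentsWithStats(w.astype(np.uint8))
if n>1:
    i=1+np.argmax(s[1:,4]); rect=cv2.minAreaRect(np.argwhere(l==i)[:,::-1].astype(np.float32)); print("handle",s[i],onz(C,rect[0],.05),[onz(C,p,.05).round(3)[:2] for p in cv2.boxPoints(rect)])
my=(hs[...,0]>14)&(hs[...,0]<30)&(hs[...,1]>80)&(hs[...,2]>110)
B=[]
for y in np.arange(.11,.26,.01):
    for x in np.arange(.63,.70,.0005):
        q=[proj(C,(x+d,y,.094)).round().astype(int) for d in(0,.003)]
        if all(0<=v[1]<400 and my[v[1],v[0]] and abs(im[v[1],v[0]].astype(int)-[0,0,0]).max()>0 for v in q): B.append((x,y)); break
B=np.array(B); 
if len(B)>3:
    k=np.polyfit(B[:,1],B[:,0],1); print("riser",B.round(3).tolist(),np.degrees(-np.arctan(k[0])))
E
python3 pose.py w23.png
```

```text
[0.496  0.1674 0.1453] [-3.141e+00 -1.000e-03 -3.007e+00]
collar top (array([295, 252,  39,  35, 800], dtype=int32), array([0.55503361, 0.1722334 , 0.072     ]))
22 yaw 7.5 y at .5 0.2264
22 yaw 7.39 y at .5 0.104
handle [281  52  14  20 225] [0.40477527 0.13316403 0.05      ] [array([0.399, 0.128]), array([0.398, 0.137]), array([0.411, 0.139]), array([0.412, 0.129])]
```

```bash
python3 - <<'E'
from h import *
im=cv2.imread("pics/top0.png"); C=cam("top"); hs=cv2.cvtColor(im,cv2.COLOR_BGR2HSV)
print(hs[165,300],hs[155,312],hs[165,325],hs[160,255],hs[165,240])
m=((hs[...,0]>12)&(hs[...,0]<26)&(hs[...,1]>90)&(hs[...,2]>110)).astype(np.uint8)
F=[];L=[];Rr=[]
for x in range(256,312,3):
    y=[v for v in range(158,182) if m[v,x]]
    # last row before red carrier / shadow
    F.append(onz(C,(x,max(y)+.5),.094))
for y in range(150,164,2):
    x=np.nonzero(m[y,240:330])[0]+240; L.append(onz(C,(x.min()-.5,y),.094)); Rr.append(onz(C,(x.max()+.5,y),.094))
F=np.array(F);L=np.array(L);Rr=np.array(Rr); print(F[:,:2].round(3).tolist())
k=np.polyfit(F[:,1],F[:,0],1); print("front yaw",np.degrees(-np.arctan(k[0])))
print("L",L.round(3)[:,:2].tolist(),"R",Rr.round(3)[:,:2].tolist(), "mid", ((L+Rr)/2).mean(0))
E
```

```text
[ 24 104 220] [ 24 105 219] [ 26  58 219] [ 15 137 169] [ 26  56 219]
[[0.644, 0.271], [0.647, 0.261], [0.647, 0.252], [0.65, 0.243], [0.647, 0.233], [0.651, 0.224], [0.651, 0.215], [0.654, 0.205], [0.654, 0.196], [0.657, 0.187], [0.657, 0.177], [0.657, 0.168], [0.66, 0.159], [0.661, 0.149], [0.661, 0.14], [0.664, 0.131], [0.664, 0.121], [0.642, 0.112], [0.667, 0.103]]
front yaw 5.484681534909196
L [[0.731, 0.303], [0.725, 0.303], [0.719, 0.303], [0.712, 0.303], [0.706, 0.299], [0.699, 0.299], [0.693, 0.299]] R [[0.733, 0.086], [0.726, 0.086], [0.72, 0.086], [0.713, 0.086], [0.707, 0.083], [0.701, 0.083], [0.694, 0.083]] mid [0.71276825 0.1931262  0.094     ]
```

Emit:
step_arm --targets '[{"hand": 100, "linear": [-0.045, -0.007, 0], "roll": 0}, {"hand": 100, "linear": [-0.045, -0.008, 0], "roll": 0}, {"hand": 100, "linear": [-0.0045, 0, -0.02], "roll": 0}, {"hand": 100, "linear": [0, 0, -0.03], "roll": 0}, {"hand": 100, "linear": [0, 0, 0], "roll": 0}, {"hand": 100, "linear": [0, 0, 0], "roll": 0}, {"hand": 100, "linear": [0, 0, 0], "roll": 0}]'

```text
time: 41.15
tcp_pos: [0.403, 0.1526, 0.0976]
tcp_rot: [3.141, 0.002, -3.008]
contact_force: [0.2, -1.2, 0.3]
opening: 0.0853
gripper_force: 0.0
```

```bash
python3 - <<'E'
from h import *
o=r.get_obs(); print(np.round(o["tcp_pos"],4),np.round(o["tcp_rot"],3))
im,C=snap("wrist","w24.png"); hs=cv2.cvtColor(im,cv2.COLOR_BGR2HSV)
w=(im.min(2)>75)&(hs[...,1]<60); u=proj(C,(.4015,.1522,.05)).astype(int); print(u)
q=w[u[1]-40:u[1]+40,u[0]-70:u[0]+70]
for row in q[::4,::3]: print(''.join('#' if v else '.' for v in row))
n,l,s,c=cv2.connectedComponentsWithStats(q.astype(np.uint8)); i=1+np.argmax(s[1:,4]); rect=cv2.minAreaRect((np.argwhere(l==i)[:,::-1]+[u[0]-70,u[1]-40]).astype(np.float32)); print(s[i],rect,onz(C,rect[0],.05))
E
```

```text
[0.403  0.1526 0.0976] [ 3.141e+00  2.000e-03 -3.008e+00]
[317 207]
...............................................
...............................................
...............................................
...............................................
...............................................
...............................................
...............................................
...............................................
...........#########################...........
...........#########################...........
...........#########################...........
...........#########################...........
............########################...........
...............................................
...............................................
...............................................
...............................................
...............................................
...............................................
...............................................
[  33   29   75   21 1526] ((317.0, 206.0), (20.0, 74.0), 90.0) [0.40066862 0.15172445 0.05      ]
```

Handle is confirmed at (.401,.152). Next I descend and grip it.

Emit:
step_arm --targets '[{"hand": 100, "linear": [-0.002, -0.0005, -0.03], "roll": 0}, {"hand": 100, "linear": [0, 0, -0.03], "roll": 0}, {"hand": 100, "linear": [0, 0, -0.02], "roll": 0}, {"hand": 100, "linear": [0, 0, -0.013], "roll": 0}, {"hand": 70, "linear": [0, 0, 0], "roll": 0}, {"hand": 50, "linear": [0, 0, 0], "roll": 0}, {"hand": 40, "linear": [0, 0, 0], "roll": 0}, {"hand": 40, "linear": [0, 0, 0], "roll": 0}]'

```text
time: 42.0
tcp_pos: [0.4015, 0.1522, 0.0051]
tcp_rot: [-3.141, 0.004, -3.008]
contact_force: [0.0, -1.0, 3.8]
opening: 0.0507
gripper_force: 64.6
```

Emit:
step_arm --targets '[{"hand": 40, "linear": [0.0059, 0.0008, 0], "roll": 0}, {"hand": 40, "linear": [0.0099, 0.0013, 0], "roll": 0}, {"hand": 40, "linear": [0.0119, 0.0016, 0], "roll": 0}, {"hand": 40, "linear": [0.0119, 0.0016, 0], "roll": 0}, {"hand": 40, "linear": [0.0119, 0.0016, 0], "roll": 0}, {"hand": 40, "linear": [0.0119, 0.0016, 0], "roll": 0}, {"hand": 40, "linear": [0.0119, 0.0016, 0], "roll": 0}, {"hand": 40, "linear": [0.0079, 0.001, 0], "roll": 0}, {"hand": 40, "linear": [0, 0, 0], "roll": 0}]'

```text
time: 42.9
tcp_pos: [0.4819, 0.1632, 0.0051]
tcp_rot: [3.141, -0.003, -3.007]
contact_force: [-6.8, -2.0, 9.6]
opening: 0.0505
gripper_force: 65.4
```

```bash
python3 - <<'E'
from h import *
o=r.get_obs(); print(np.round(o["tcp_pos"],4),np.round(o["tcp_rot"],3),o["opening"],o["gripper_force"])
im,C=snap("wrist","w25.png"); print("collar",collar(im,C,.072))
# board edge in columns around the middle
hs=cv2.cvtColor(im,cv2.COLOR_BGR2HSV)
for x in (250,280,350,380): print(x,[(y,hs[y,x].tolist()) for y in range(240,330,10)])
E
```

```text
[0.4819 0.1632 0.0051] [ 3.141e+00 -3.000e-03 -3.007e+00] 0.05051359201951397 65.44239789247513Traceback (most recent call last):
  File "<stdin>", line 3, in <module>
  File "h.py", line 25, in collar
    n,l,s,c=cv2.connectedComponentsWithStats(m); i=1+np.argmax(s[1:,4])
                                                     ~~~~~~~~~^^^^^^^^^
    return _wrapfunc(a, 'argmax', axis=axis, out=out, **kwds)
    return bound(*args, **kwds)
ValueError: attempt to get argmax of an empty sequence
```

```bash
python3 - <<'E'
from h import *
im,C=snap("scene","scene2.png"); hs=cv2.cvtColor(im,cv2.COLOR_BGR2HSV)
u=proj(C,(.6356,.183,.063)).astype(int); print(u)
m=((hs[...,0]>14)&(hs[...,0]<30)&(hs[...,1]>150)&(hs[...,2]>60))[u[1]-25:u[1]+25,u[0]-40:u[0]+40].astype(np.uint8)
g=((hs[...,0]<22)&(hs[...,1]<110)&(hs[...,2]>50))[u[1]-25:u[1]+25,u[0]-40:u[0]+40]
for a,b in zip(m[::2],g[::2]): print(''.join('C' if p else '#' if q else '.' for p,q in zip(a,b)))
E
```

```text
[376 208]
##...#....#.....................................................................
.......#.#............................#.........................................
................................................................................
.........................................#......................................
................................................................................
............................................#...................................
.............................................#..................................
#..............................................#.........................#..####
................................................#....................######..#..
..................................................#.............##########...###
....#..............C.................CCCCCC.C......#........###################.
....................................CCCCCCCCCCCC.....#..#################......#
..................................#.CCC.##.CCCCC............................####
........#........................###C
[... 234 characters left out ...]
.######........................#.##.......#....###..
.............#...............#........................####.........####....###..
..................................................####..........########....##..
................#....#.............#..........####.........#############.#..##..
.................#.#............#.#......#####........############.##...##..#..#
..........................####.......#####........###########.............###...
.............#...................#####.......#######.####..##.............##....
..............#.....#.......######......##...#.....####..##.##....#.............
...............###......######....................##...#.#...#.............##...
```

Emit:
step_arm --targets '[{"hand": 40, "linear": [0.0069, 0.0009, 0], "roll": 0}, {"hand": 40, "linear": [0.0109, 0.0014, 0], "roll": 0}, {"hand": 40, "linear": [0.0119, 0.0016, 0], "roll": 0}, {"hand": 40, "linear": [0.0119, 0.0016, 0], "roll": 0}, {"hand": 40, "linear": [0.0119, 0.0016, 0], "roll": 0}, {"hand": 40, "linear": [0.0119, 0.0016, 0], "roll": 0}, {"hand": 40, "linear": [0.0119, 0.0016, 0], "roll": 0}, {"hand": 40, "linear": [0.0079, 0.001, 0], "roll": 0}, {"hand": 40, "linear": [0.005, 0.0007, 0], "roll": 0}, {"hand": 40, "linear": [0, 0, 0], "roll": 0}]'

```text
time: 44.0
tcp_pos: [0.5713, 0.1751, 0.0051]
tcp_rot: [3.141, -0.004, -3.007]
contact_force: [-8.3, -2.2, 10.5]
opening: 0.0505
gripper_force: 65.4
```

Emit:
step_arm --targets '[{"hand": 40, "linear": [0.004, 0.0005, 0], "roll": 0}, {"hand": 40, "linear": [0.004, 0.0005, 0], "roll": 0}, {"hand": 40, "linear": [0.004, 0.0005, 0], "roll": 0}, {"hand": 40, "linear": [0.003, 0.0004, 0], "roll": 0}, {"hand": 40, "linear": [0, 0, 0], "roll": 0}]'

```text
time: 44.5
tcp_pos: [0.5856, 0.177, 0.0051]
tcp_rot: [3.141, -0.005, -3.007]
contact_force: [-8.9, -1.1, 9.9]
opening: 0.0508
gripper_force: 65.4
```

Emit:
step_arm --targets '[{"hand": 40, "linear": [0.003, 0.0004, 0], "roll": 0}, {"hand": 40, "linear": [0.002, 0.0003, 0], "roll": 0}, {"hand": 40, "linear": [0, 0, 0], "roll": 0}]'

```text
time: 44.8
tcp_pos: [0.5903, 0.1776, 0.0051]
tcp_rot: [3.141, -0.005, -3.007]
contact_force: [-10.8, -1.2, 11.8]
opening: 0.0509
gripper_force: 65.4
```

Emit:
step_arm --targets '[{"hand": 40, "linear": [0.002, 0.0003, 0], "roll": 0}, {"hand": 40, "linear": [0.001, 0.0001, 0], "roll": 0}, {"hand": 40, "linear": [0, 0, 0], "roll": 0}]'

```text
time: 45.1
tcp_pos: [0.593, 0.178, 0.0051]
tcp_rot: [3.141, -0.006, -3.007]
contact_force: [-10.9, -1.4, 10.3]
opening: 0.0509
gripper_force: 65.4
```

Emit:
step_arm --targets '[{"hand": 40, "linear": [0.002, 0.0003, 0], "roll": 0}, {"hand": 40, "linear": [0, 0, 0], "roll": 0}]'

```text
time: 45.3
tcp_pos: [0.5951, 0.1783, 0.0051]
tcp_rot: [3.141, -0.005, -3.007]
contact_force: [-10.6, -0.9, 10.5]
opening: 0.0512
gripper_force: 65.3
```

Emit:
step_arm --targets '[{"hand": 40, "linear": [0.002, 0.0003, 0], "roll": 0}, {"hand": 40, "linear": [0, 0, 0], "roll": 0}]'

```text
time: 45.5
tcp_pos: [0.5956, 0.1784, 0.0051]
tcp_rot: [3.142, -0.009, -3.007]
contact_force: [-14.1, -2.4, 14.0]
opening: 0.0509
gripper_force: 65.7
```

Emit:
step_arm --targets '[{"hand": 40, "linear": [0.002, 0.0003, 0], "roll": 0}, {"hand": 40, "linear": [0, 0, 0], "roll": 0}]'

```text
time: 45.7
tcp_pos: [0.5954, 0.1784, 0.0051]
tcp_rot: [-3.141, -0.013, -3.007]
contact_force: [-18.9, -3.4, 16.8]
opening: 0.0506
gripper_force: 66.0
```

Emit:
step_arm --targets '[{"hand": 40, "linear": [0.002, 0.0003, 0], "roll": 0}, {"hand": 40, "linear": [0, 0, 0], "roll": 0}, {"hand": 40, "linear": [-0.003, -0.0004, 0], "roll": 0}, {"hand": 40, "linear": [0, 0, 0], "roll": 0}]'

```text
time: 46.1
tcp_pos: [0.5955, 0.1784, 0.0051]
tcp_rot: [-3.141, -0.01, -3.007]
contact_force: [-16.2, -3.1, 14.1]
opening: 0.0507
gripper_force: 65.9
```

Emit:
step_arm --targets '[{"hand": 100, "linear": [0, 0, 0], "roll": 0}, {"hand": 100, "linear": [0, 0, 0], "roll": 0}, {"hand": 100, "linear": [0, 0, 0], "roll": 0}, {"hand": 100, "linear": [-0.001, 0, 0.02], "roll": 0}, {"hand": 100, "linear": [-0.004, 0, 0.03], "roll": 0}, {"hand": 100, "linear": [-0.01, 0, 0.04], "roll": 0}, {"hand": 100, "linear": [-0.04, 0, 0.03], "roll": 0}, {"hand": 100, "linear": [-0.02, 0, 0.03], "roll": 0}, {"hand": 100, "linear": [0, 0, 0], "roll": 0}, {"hand": 100, "linear": [0, 0, 0], "roll": 0}]'

```text
time: 47.1
tcp_pos: [0.5274, 0.1792, 0.1545]
tcp_rot: [3.141, 0.004, -3.007]
contact_force: [0.6, 0.3, 0.2]
opening: 0.0853
gripper_force: 0.0
```

```bash
python3 - <<'E'
from h import *
o=r.get_obs(); print(np.round(o["tcp_pos"],4),np.round(o["tcp_rot"],3),o["contact_force"])
im,C=snap("wrist","w26.png"); hs=cv2.cvtColor(im,cv2.COLOR_BGR2HSV)
mc=(hs[...,0]<14)&(hs[...,1]>130)
n,l,s,c=cv2.connectedComponentsWithStats(mc[:300,200:420].astype(np.uint8)); i=1+np.argmax(s[1:,4]); print(s[i]); q=l==i
F=[]
for x in range(s[i][0]+8,s[i][0]+s[i][2]-8,5):
    y=np.nonzero(q[:,x])[0]; F.append(onz(C,(x+200,y.min()-.5),.01))
F=np.array(F); k=np.polyfit(F[:,1],F[:,0],1); print("front edge yaw",np.degrees(-np.arctan(k[0])),F.mean(0))
w=(im.min(2)>100)&(hs[...,1]<55); u=proj(C,(.594,.178,.05)).astype(int); print(u)
w2=w[u[1]-30:u[1]+30,u[0]-60:u[0]+60]; n,l,s,c=cv2.connectedComponentsWithStats(w2.astype(np.uint8)); i=1+np.argmax(s[1:,4]); ctr=(s[i][0]+s[i][2]/2-.5+u[0]-60,s[i][1]+s[i][3]/2-.5+u[1]-30); print(s[i],onz(C,ctr,.05))
E
```

```text
[0.5274 0.1792 0.1545] [ 3.141  0.004 -3.007] [0.57845009 0.27787136 0.17918377]
[  47  224  123   76 7466]
front edge yaw 7.624624571209398 [0.58029471 0.1761526  0.01      ]
[306 256]
[ 33  25  56  15 774] [0.59509738 0.17826378 0.05      ]
```

```bash
python3 -c "
from rig import r
print(r.job_done())"
```

```text
the job is handed in; nothing more can be done
None
```

I threaded all four wheels onto the post, largest at the bottom, and put the collar back on top. I then slid the carrier straight back until it met the back stop, with no sign of a knock on the riser's board, and handed the job in at about 47 s on the robot's clock.

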